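# Copy a bracket's angle to the swivel rail and load the modules

## Task

Copy the angle of the sample bracket onto the swivel rail with the bevel: lay the bevel flat inside the sample's corner, handle flush along the bare leg and blade flush along the green leg, push the red lock knob fully down while it lies there, then lay the locked bevel in the fixture's corner, handle flush along its fence, with the swivel rail swung flush against the blade. Then lay the bevel back with its handle on the black pad, leaving the rail at that angle, and set every heat-sink module squarely across the top of the rail, centred on its width, upright and at rest. Do not bend the sample or push the other things on the bench about.

Things in the scene. Friction and masses are not known exactly. Their poses are not given: they have to be found in the camera images.
- bevel: Loose bevel gauge, 0.38 kg. Origin: hinge axis at the underside; z up, x along the handle from the hinge. Orange handle: x 1 to 115, y 0 to 20, z 0 to 18 mm; its reference face y = 0 is in line with the hinge. On it a black grip rib, x 43 to 87, y 4 to 16, z 18 to 51 mm: hold it there, across its 12 mm. Carries blade and lock knob. Starts on the black pad (underside 3 mm up).
- blade (a joint): Angle (rad) of the bevel's steel blade, counter-clockwise from the handle's +x; starts 2.2 to 2.35, more open than any sample. Stiff, locked or not: turns with 0.35 N m (3 N at its tip), then stays. Hold the handle and slide the bevel along the bare leg into the corner: the green leg folds the blade flush. Stiffer than the rail's hinge.
- blade_face (a point): Point on the blade's outer edge, 70 mm from the hinge axis, level with the bevel's underside; x along the blade away from the hinge. The blade fills x -50 to +55, y -20 to 0, z 0 to 10 mm of this frame (outer edge y = 0, in line with the hinge axis).
- lock (a joint): Travel (m) of the bevel's red lock knob, 22 mm across, over the hinge axis: 0 up (unlocked), 0.007 fully down (locked). Pushed down with 5 to 7 N, it stays down.
- lock_top (a point): Centre of the top of the red lock knob; 38 mm above the bevel's underside when up, 31 mm when down.
- sample: Fixed sample bracket, walls 16 mm high. Origin: inside corner at bench level; x along the inner face of the bare aluminium leg (face y = 0, 110 mm long, wall y -8 to 0), y to the inside. A small stop stands at x -10 to 0, y -8 to 12: with the bevel right home its origin and axes agree with these. The sample's x axis is always parallel to the fixture's.
- wing (a joint): Angle (rad) of the sample's green leg, counter-clockwise from the bare leg about the inside corner; differs from start to start, 1.7 to 2.1; practically rigid.
- wing_face (a point): Point on the green leg's inner face, 70 mm from the inside corner, at bench level; x along the leg away from the corner, y into the wall (8 mm thick, 16 mm high; it runs from x -57 to +61 mm).
- fixture: Fixed fixture with a fence like the sample's bare leg. Origin: inside corner at bench level, on the rail's pivot axis; x along the fence's inner face (y = 0, 110 mm long, 16 mm high, wall y -8 to 0), y to the inside; stop at x -10 to 0, y -8 to 12. With the bevel right home its origin and axes agree with these.
- rail (a joint): Angle (rad) of the swivel rail, counter-clockwise from the fence about the fixture's corner; starts 1.3 to 1.5, more closed than the sample, so a bevel slid along the fence to the stop pushes the rail open with its blade. Turns with 0.15 N m and stays where left.
- rail_top (a point): Middle of the rail's top, 55 mm above the bench; x along the rail away from the pivot, z up. The grey rail is 183 mm long (x -91.5 to +91.5), 20 mm wide (y -10 to +10; the face to the blade is y = -10), down to 3 mm above the bench; the pivot axis is at x = -113.5, y = -10 mm.
- pad: Fixed black rubber pad 100 (x) x 220 (y) x 3 mm, origin under its centre.
- bevel_grip (a point): Middle of the bevel's grip rib, 40 mm above its underside, at x = 65, y = 10 mm of the bevel.
- module0: Loose heat-sink module (green board below, aluminium fins above), 50 (x) x 30 (y) x 20 (z) mm, about 0.08 kg, origin under its centre; may be absent. It starts on the bench beyond the pad. Grip it by its ends, across the 50 mm; on the rail its x axis lies across the rail (either way round). Four fit at 43 mm spacing.
- module1: Loose heat-sink module (green board below, aluminium fins above), 50 (x) x 30 (y) x 20 (z) mm, about 0.08 kg, origin under its centre; may be absent. It starts on the bench beyond the pad. Grip it by its ends, across the 50 mm; on the rail its x axis lies across the rail (either way round). Four fit at 43 mm spacing.
- module2: Loose heat-sink module (green board below, aluminium fins above), 50 (x) x 30 (y) x 20 (z) mm, about 0.08 kg, origin under its centre; may be absent. It starts on the bench beyond the pad. Grip it by its ends, across the 50 mm; on the rail its x axis lies across the rail (either way round). Four fit at 43 mm spacing.
- module3: Loose heat-sink module (green board below, aluminium fins above), 50 (x) x 30 (y) x 20 (z) mm, about 0.08 kg, origin under its centre; may be absent. It starts on the bench beyond the pad. Grip it by its ends, across the 50 mm; on the rail its x axis lies across the rail (either way round). Four fit at 43 mm spacing.
- meter: Bystander: yellow meter 150 x 75 x 35 mm.
- spool: Bystander: black and silver reel, 52 mm across, 34 mm high.
- screws: Bystander: jar with red lid, 64 mm across, 60 mm high.
- driver: Bystander: screwdriver lying on the bench.
- flux: Bystander: white bottle with green cap, 34 mm across, 90 mm high.
- tin: Bystander: brass tin, 48 mm across, 35 mm high.

How it is judged:
By the outcome, as a careful person would: the job done as asked, in the order asked, and still so for the second after the job is handed in, with the robot touching nothing.
Of module0, module1, module2, module3 only 2 to 4 are there at a start; the rules pass over those that are not, and their reading is None.
At some moment in a run one of bevel may be knocked a few centimetres aside while the robot is not near it.
Once in a run the grip may slacken for a moment while it holds something.
It also fails if it takes over 208 s, if anything falls off the work surface, if the arm or the gripper's body presses on something with over 40 N, if the wrist force passes 120 N, or if a joint passes its speed limit or range.

## Robot

A 6-joint arm with a two-finger parallel gripper is mounted at the origin on the work surface. World frame = base frame: x ahead of the robot, y to its left, z up, the work surface at z = 0. Lengths are in m, angles in degrees, forces in N, time in s.
With the tool pointing down it reaches from about 0.325 to 0.85 m from the base axis. Payload 15.5 kg.
Tool frame: the origin (TCP) lies at the very end of the fingers, on their centre line; the grasp point (between the pads) lies arm.grip_depth behind it (arm.grip_depth is the distance from the TCP to the grasp point, in m); z points along the fingers, y is the direction in which the jaws open and shut (so a half turn about z gives the same grasp; the last joint's range is limited). The gripper opens to 91 mm and grips with 3 to 60 N. Pads are 32 mm wide; open, the fingers measure 118 mm over their backs; the gripper's body (76 mm by 178 mm) begins 60 mm behind the grasp point.
Start: joints at [-82.821, 28.281, 77.091, -0, 74.628, -5.472], TCP at [0.137, -0.61, 0.214] pointing down, gripper open.
Joint ranges: [-166.48, 166.48], [-47.26, 123.95], [12.59, 153.08], [-70.14, 250.14], [6.76, 159.57], [-176.63, 176.63]. Speed limits (degrees/s): [108.29, 108.29, 147.25, 172.46, 172.46, 172.46].

## Interface

Orientations are given as a 3x3 rotation matrix whose columns are the frame's x, y, z axes.
In Python, from rig import arm gives the robot as it stands. Calls block until the motion is done:
- arm.move_to(position, orientation): joint-space move of the TCP to a pose.
- arm.move_l(position, orientation=None, feed=0.15): straight line of the TCP; orientation=None keeps the orientation; feed is the mean speed in m/s.
- arm.move_joints(angles): joint-space move.
- arm.grip(opening): finger opening in m; the grip force is fixed at half the most; returns when the fingers have stopped.
- arm.sleep(seconds).
- arm.solve_ik(position, orientation): joint angles nearest the present ones, or None.
- arm.snapshot(name): name is "scene" or "top"; returns the picture (384x512x3 uint8, red, green, blue); there is no depth.
- arm.get_calibration(name): a dict with "intrinsics" (3x3 intrinsics, pixels), "cam_to_world" (4x4, takes a point from camera to world coordinates). Camera axes: x right, y down, z forward; pixel columns grow to the right and rows downward; lengths in m; the calibration is good to about 2 mm. A picture is of the moment at which its call begins. get_calibration takes no time and is no camera call.
A pose or a line that the arm cannot do raises arm.Unreachable and nothing moves.
- arm.sign_off(): hands the job in, once; it reports no verdict.
Readings, each from a call of its own:
- arm.current_t(): time.
- arm.current_joint_positions(): joint angles.
- arm.current_dq(): joint speeds.
- arm.current_tau(): joint torques, N m.
- arm.current_ee_pos(): TCP position.
- arm.current_tool_rot(): TCP orientation.
- arm.current_force(): force on the tool from outside, world axes, zero at the start.
- arm.current_torque(): the same for the moment, N m.
- arm.current_width(): finger opening in m.
Only numpy, scipy, OpenCV 4.12 (cv2) and the standard library are available. Lean on these libraries where they do the work, as an engineer would, in place of code of your own. Each camera call takes 0.05 s, during which the arm holds its last target.

## Working session

There is one attempt and no reset: what is moved stays moved. The work goes in short steps, each a Python script; the robot and the scene stay as the last script left them, time stands still between calls to the robot, and variables do not carry over. Pictures are saved under pics/ and viewed, and the job is handed in when it is done.

```bash
ls; mkdir -p pics; python3 - <<'E'
from rig import arm
import cv2,numpy as np
for n in("scene","top"):
    im=arm.snapshot(n); cv2.imwrite(f"pics/{n}0.png",im[:,:,::-1])
    c=arm.get_calibration(n); print(n,np.round(c["intrinsics"],2).tolist(),np.round(c["cam_to_world"],4).tolist())
print(arm.grip_depth,arm.current_t(),arm.current_width())
E
```

```text
pics
scene [[461.99, 0.0, 255.65], [0.0, 461.99, 190.13], [0.0, 0.0, 1.0]] [[0.2464, 0.7089, -0.6609, 1.378], [0.9691, -0.1715, 0.1774, -0.2868], [0.0124, -0.6842, -0.7292, 0.9889], [0.0, 0.0, 0.0, 1.0]]
top [[393.04, 0.0, 257.25], [0.0, 393.04, 190.92], [0.0, 0.0, 1.0]] [[-0.0114, -0.9965, 0.083, 0.4795], [-0.9998, 0.0102, -0.0144, -0.0514], [0.0135, -0.0832, -0.9964, 1.1593], [0.0, 0.0, 0.0, 1.0]]
0.0188 0.1 0.09104347045578703
```

```bash
python3 - <<'E'
import cv2
for n in("scene0","top0"):
    im=cv2.imread(f"pics/{n}.png"); cv2.imwrite(f"pics/{n}b.png",cv2.resize(im,(800,600),interpolation=cv2.INTER_CUBIC))
E
```

```text
(no output)
```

View pics/scene0b.png

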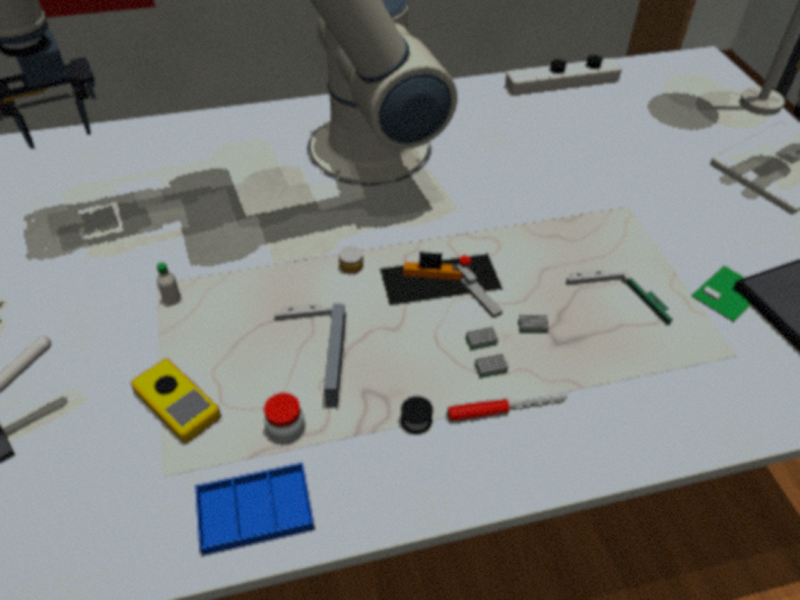

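View pics/top0b.png

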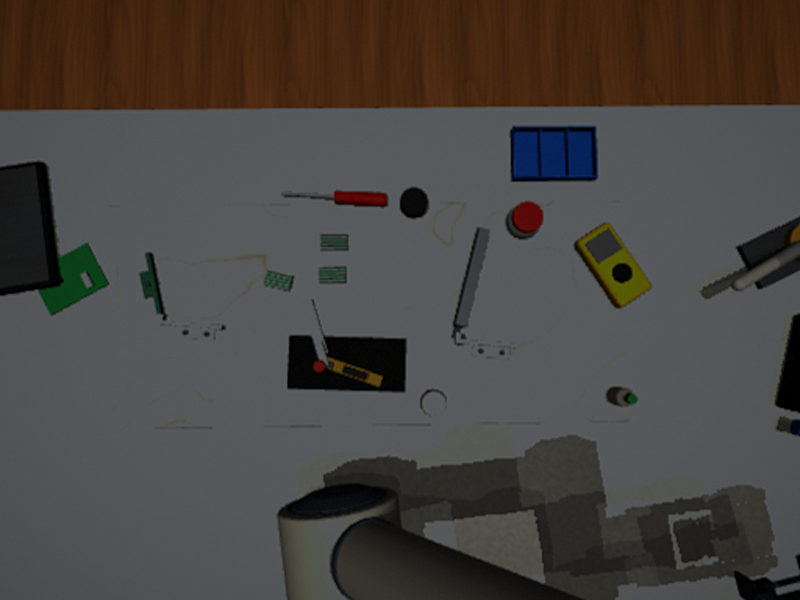

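The top view (800x600) shows the bevel on the pad at about (345,370), and the sample at left with its corner near (163,318). The fixture's corner is near (458,335), and three modules sit at (279,281), (333,275) and (334,242). Next I'll enlarge these areas with more contrast.

```bash
cat > h.py <<'E'
from rig import arm
import cv2,numpy as np
CAL={n:arm.get_calibration(n) for n in("scene","top")}
def ray(n,uv):
    K=CAL[n]["intrinsics"];T=np.array(CAL[n]["cam_to_world"])
    uv=np.atleast_2d(uv).astype(float)
    d=np.c_[(uv[:,0]-K[0][2])/K[0][0],(uv[:,1]-K[1][2])/K[1][1],np.ones(len(uv))]@T[:3,:3].T
    return T[:3,3],d
def onz(n,uv,z):
    o,d=ray(n,uv); return o+d*((z-o[2])/d[:,2])[:,None]
def proj(n,P):
    K=np.array(CAL[n]["intrinsics"]);T=np.array(CAL[n]["cam_to_world"])
    c=(np.atleast_2d(P)-T[:3,3])@T[:3,:3]; u=c@K.T; return u[:,:2]/u[:,2:]
def snap(n,f=None):
    im=arm.snapshot(n)
    if f: cv2.imwrite(f"pics/{f}.png",im[:,:,::-1])
    return im
def crop(im,x0,y0,x1,y1,s,f,gain=1):
    c=np.clip(im[y0:y1,x0:x1].astype(float)*gain,0,255).astype(np.uint8)
    c=cv2.resize(c,None,fx=s,fy=s,interpolation=cv2.INTER_NEAREST)
    for x in range((x0//10+1)*10,x1,10): cv2.putText(c,str(x),((x-x0)*s,8),0,.3,(255,0,255)); cv2.line(c,((x-x0)*s,10),((x-x0)*s,14),(255,0,255))
    for y in range((y0//10+1)*10,y1,10): cv2.putText(c,str(y),(0,(y-y0)*s+4),0,.3,(255,0,255))
    cv2.imwrite(f"pics/{f}.png",c[:,:,::-1])
E
python3 - <<'E'
from h import *
t=cv2.imread("pics/top0.png")[:,:,::-1]; s=cv2.imread("pics/scene0.png")[:,:,::-1]
crop(t,80,150,270,260,4,"c1",2.2)
crop(t,270,130,360,240,5,"c2",2.2)
crop(s,235,150,435,250,4,"c3")
crop(s,150,170,250,280,5,"c4")
E
```

```text
(no output)
```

View pics/c1.png

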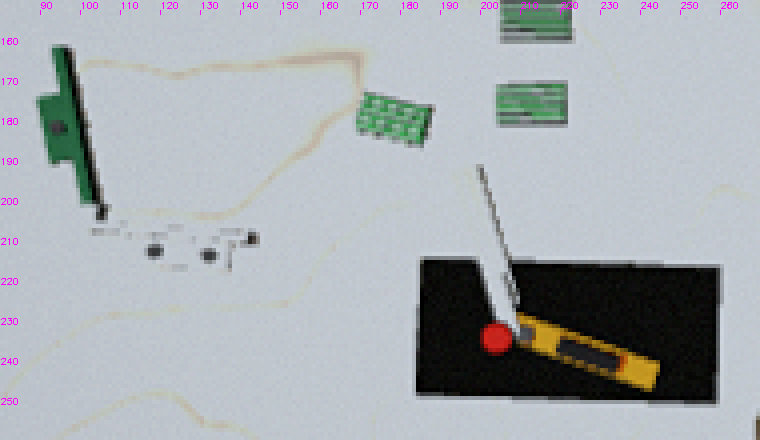

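View pics/c2.png

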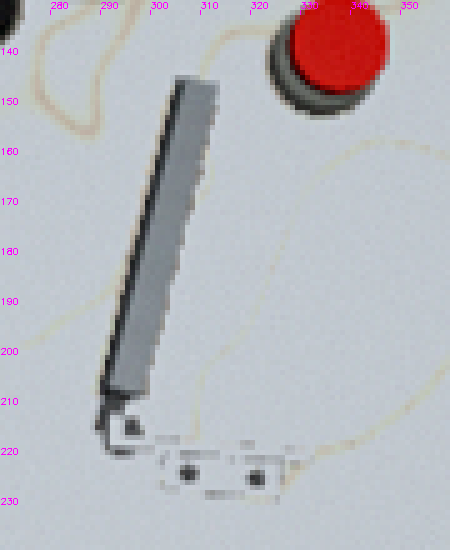

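View pics/c3.png

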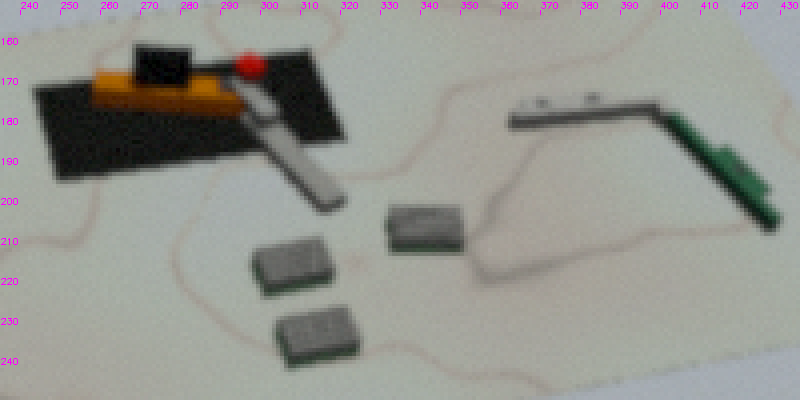

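View pics/c4.png

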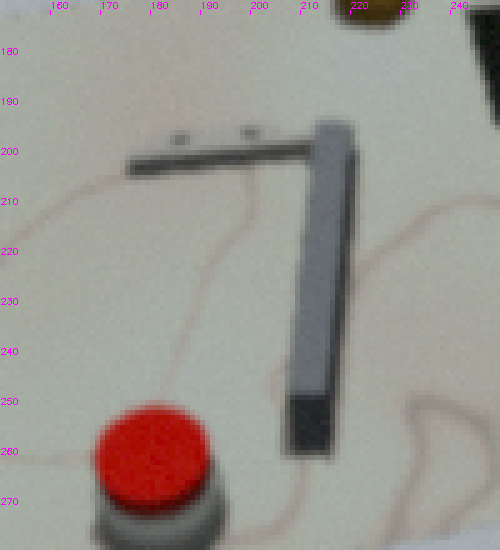

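```bash
cat >> h.py <<'E'
def tri(a,b):
    (o1,d1),(o2,d2)=ray("top",a),ray("scene",b); d1=d1[0];d2=d2[0]
    s=np.linalg.lstsq(np.c_[d1,-d2],o2-o1,rcond=None)[0]
    p,q=o1+s[0]*d1,o2+s[1]*d2; return (p+q)/2,np.linalg.norm(p-q)
def mask(im,lo,hi,box):
    hsv=cv2.cvtColor(np.ascontiguousarray(im),cv2.COLOR_RGB2HSV); m=cv2.inRange(hsv,lo,hi); k=np.zeros_like(m); x0,y0,x1,y1=box; k[y0:y1,x0:x1]=m[y0:y1,x0:x1]; return k
def cen(m):
    y,x=np.nonzero(m); return np.array([x.mean(),y.mean()]),len(x)
def edge(im,n,p,q,z,half=5,N=30,sign=0,ch=None):
    """subpixel edge points near image line p-q; gradient peak along normal; returns fit line world points"""
    p=np.array(p,float);q=np.array(q,float);d=(q-p)/np.linalg.norm(q-p);nn=np.array([-d[1],d[0]])
    g=im.astype(np.float32).mean(2) if ch is None else im[:,:,ch].astype(np.float32)
    t=np.linspace(-half,half,int(half*2*5)+1); pts=[]
    for f in np.linspace(.04,.96,N):
        c=p+(q-p)*f; P=c+t[:,None]*nn
        v=cv2.remap(g,P[:,0].astype(np.float32)[None],P[:,1].astype(np.float32)[None],cv2.INTER_LINEAR)[0]
        v=cv2.GaussianBlur(v[None],(0,0),2.5)[0]; gr=np.gradient(v)
        a=gr*sign if sign else abs(gr); i=a.argmax(); w=a[max(0,i-4):i+5].clip(0); pts.append(P[max(0,i-4):i+5].T@w/w.sum())
    pts=np.array(pts); W=onz(n,pts,z)[:,:2]
    keep=np.ones(N,bool)
    for _ in range(5):
        c=W[keep].mean(0); u=np.linalg.svd(W[keep]-c)[2][0]; r=(W-c)@[-u[1],u[0]]; s=max(.0004,1.5*np.std(r[keep])); keep=abs(r)<s
    if u@(W[-1]-W[0])<0:u=-u
    return c,u,np.degrees(np.arctan2(u[1],u[0])),np.std(r[keep])*1e3,keep.sum()
E
python3 - <<'E'
from h import *
t=cv2.imread("pics/top0.png")[:,:,::-1]; s=cv2.imread("pics/scene0.png")[:,:,::-1]
kt=cen(mask(t,(0,150,40),(4,255,255),(190,220,215,250)));ks=cen(mask(s,(0,170,100),(6,255,255),(285,155,310,175)))
print("knob",kt,ks,tri(kt[0],ks[0]))
ot=mask(t,(10,120,60),(28,255,255),(200,225,255,255)); print("orange",cen(ot))
r=cv2.minAreaRect(np.argwhere(ot)[:,::-1].astype(np.float32)); b=cv2.boxPoints(r); print(b.round(1).tolist(), onz("top",b,.021).round(4).tolist())
for nm,box in(("mA",(165,170,192,190)),("mB",(200,165,225,185)),("mC",(200,145,226,163))):
    m=mask(t,(40,70,20),(90,255,255),box); m=cv2.morphologyEx(m,cv2.MORPH_CLOSE,np.ones((5,5))); c,n=cen(m); r=cv2.minAreaRect(np.argwhere(m)[:,::-1].astype(np.float32)); print(nm,c,n,r,onz("top",c,.02).round(4))
def pr(l,e): print(l,e[0].round(4),e[1].round(4),"ang %.2f res %.2f n %d"%e[2:])
# wing inner: top view
pr("wing z0 top",edge(t,"top",(98,161),(104,200),0,4,sign=0))
pr("wing z16 top",edge(t,"top",(95.5,161),(101.5,200),.016,2.5))
pr("wing z16 top out",edge(t,"top",(93,161),(94,172),.016,2.5))
pr("wing z0 sc",edge(s,"scene",(400,180),(424,206),0,4))
pr("bare z0 sc",edge(s,"scene",(363,182),(397,179),0,3))
pr("bare z16 sc",edge(s,"scene",(363,178),(397,175),.016,2.5))
pr("fence z0 sc",edge(s,"scene",(175,205),(207,201),0,3))
pr("fence z16 sc",edge(s,"scene",(175,201.5),(207,198),.016,2.5))
pr("rail L topedge top",edge(t,"top",(304,146),(290.5,208),.055,2))
pr("rail R topedge top",edge(t,"top",(312,147),(298,208),.055,3))
pr("rail L sc",edge(s,"scene",(211.5,196),(206.5,248),.055,3))
pr("rail R sc",edge(s,"scene",(218.5,196),(214.5,248),.055,2.5))
pr("padtop",edge(t,"top",(186,215),(259,217),.003,3));pr("padbot",edge(t,"top",(186,249),(259,251),.003,3))
pr("padL",edge(t,"top",(185,216),(184,248),.003,3));pr("padR",edge(t,"top",(260,217),(259,250),.003,3))
pr("blade R",edge(t,"top",(200,192),(208,224),.003,3))
E
```

```text
knob (array([203.68085106, 234.04255319]), 47) (array([297.11538462, 165.96153846]), 26) (array([0.45231299, 0.08626187, 0.04091413]), np.float64(0.002337743317217969))
orange (array([228.3006993 , 237.74825175]), 143)
[[207.10000610351562, 234.60000610351562], [209.3000030517578, 228.10000610351562], [244.60000610351562, 240.39999389648438], [242.3000030517578, 246.89999389648438]] [[0.4499, 0.0779, 0.021], [0.4684, 0.0713, 0.021], [0.4319, -0.0299, 0.021], [0.4135, -0.0232, 0.021]]
mA [177.87837838 179.13513514] 148 ((177.85296630859375, 179.08827209472656), (16.734956741333008, 8.48874568939209), 14.03624439239502) [[0.6112 0.1626 0.02  ]]
mB [213.01574803 174.74015748] 127 ((212.0, 175.0), (8.0, 16.0), 90.0) [[0.623  0.0605 0.02  ]]
mC [214.30434783 154.73913043] 69 ((213.5, 155.0), (4.0, 15.0), 90.0) [[0.682  0.0566 0.02  ]]
wing z0 top [0.6126 0.3926] [-0.9774 -0.2112] ang -167.81 res 0.19 n 25
wing z16 top [0.6163 0.3928] [-0.9972 -0.0744] ang -175.73 res 1.43 n 17
wing z16 top out [0.6514 0.4096] [-0.9733 -0.2295] ang -166.73 res 0.20 n 26
wing z0 sc [0.6027 0.3968] [0.9777 0
[... 238 characters left out ...]
nce z16 sc [ 0.4898 -0.2443] [0.0885 0.9961] ang 84.92 res 0.06 n 16
rail L topedge top [ 0.6147 -0.1811] [-0.9664  0.257 ] ang 165.11 res 0.21 n 22
rail R topedge top [ 0.6107 -0.2074] [-0.9656  0.2601] ang 164.92 res 0.19 n 12
rail L sc [ 0.6213 -0.2066] [ 0.9646 -0.2636] ang -15.29 res 0.22 n 19
rail R sc [ 0.6308 -0.1891] [ 0.965  -0.2622] ang -15.20 res 0.13 n 22
padtop [0.5051 0.0295] [-0.0425 -0.9991] ang -92.44 res 0.21 n 20
padbot [0.4063 0.0386] [-0.0389 -0.9992] ang -92.23 res 0.26 n 23
padL [0.4611 0.147 ] [-0.9993  0.0379] ang 177.83 res 0.13 n 18
padR [ 0.4546 -0.0725] [-0.9995  0.033 ] ang 178.11 res 0.15 n 24
blade R [0.5279 0.0857] [-0.9677 -0.2522] ang -165.39 res 0.35 n 13
```

```bash
python3 - <<'E'
from h import *
t=cv2.imread("pics/top0.png")[:,:,::-1]; s=cv2.imread("pics/scene0.png")[:,:,::-1]
crop(t,85,155,150,222,8,"d1",2)
crop(s,355,165,435,212,9,"d2")
print(t[180,92:108].tolist())
E
```

```text
[[22, 41, 30], [27, 36, 31], [25, 33, 28], [15, 33, 23], [19, 48, 32], [18, 48, 30], [17, 44, 28], [6, 20, 12], [8, 10, 8], [42, 42, 41], [76, 78, 78], [88, 91, 95], [87, 90, 93], [88, 91, 95], [86, 90, 93], [86, 89, 92]]
```

View pics/d1.png

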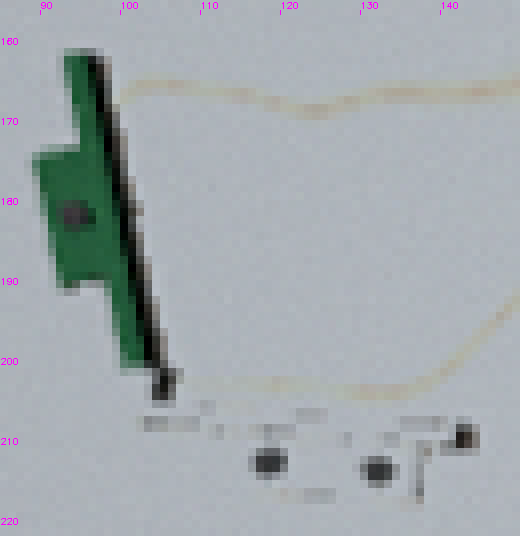

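View pics/d2.png

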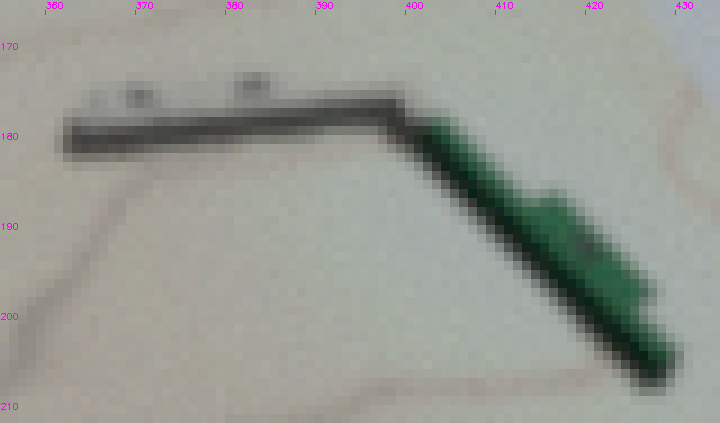

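The dark strip along the green leg is its inner face, and the scene view shows the bare leg's inner face clearly. Both fences run at -95.1°, the wing is at about 107°, and the rail at about 80°. The knob triangulates to z = 41 mm, where 41 is expected. The two cameras disagree by 3–6 mm in y, so I'll measure relative to the held bevel to cancel that. Now I'll grasp it.

```bash
cat >> h.py <<'E'
def Rb(ang,flip=False):
    """tool down, bevel handle x dir at ang deg; jaws along bevel y"""
    a=np.radians(ang);u=np.array([np.cos(a),np.sin(a),0]);n=np.array([-u[1],u[0],0])
    if flip: n=-n
    z=np.array([0,0,-1.]); return np.c_[np.cross(n,z),n,z]
def st(l=""):
    print(l,"t%.1f"%arm.current_t(),"p",np.round(arm.current_ee_pos(),4),"F",np.round(arm.current_force(),1),"M",np.round(arm.current_torque(),2),"w%.4f"%arm.current_width())
E
python3 - <<'E'
from h import *
for f in(False,True): print(f,np.round(arm.solve_ik([.44,.022,.12],Rb(-109.8,f)),1), np.round(arm.solve_ik([.55,.3,.12],Rb(-95,f)),1), np.round(arm.solve_ik([.6,-.2,.12],Rb(-80,f)),1))
E
```

```text
False [ -4.9  21.6 108.7  -0.   49.6  14.9] [23.2 34.  82.8 -0.  63.2 28.2] [-23.8  34.4  81.9  -0.   63.7 -33.8]
True [  -4.9   21.6  108.7   -0.    49.6 -165.1] [  23.2   34.    82.8   -0.    63.2 -151.8] [-23.8  34.4  81.9  -0.   63.7 146.2]
```

```bash
python3 - <<'E'
from h import *
R=Rb(-109.8)
arm.move_to([.4397,.022,.13],R); arm.grip(.045)
snap("scene","s1"); t=snap("top","t1")
arm.move_l([.4397,.022,.026],feed=.12); st("down")
arm.grip(0.0); st("gripped")
arm.move_l([.4397,.022,.12],feed=.12); st("lift")
s=snap("scene","s2"); t=snap("top","t2")
crop(s,215,110,355,220,5,"e1")
crop(t,160,150,300,260,5,"e2",2)
E
```

```text
down t4.5 p [0.44   0.022  0.0264] F [-0.6  0.3 -0. ] M [-0.04 -0.06 -0.03] w0.0449
gripped t5.2 p [0.4397 0.022  0.0261] F [-1.1 -0.3  6.7] M [-0.08  0.11 -0.08] w0.0117
lift t6.1 p [0.4393 0.022  0.1195] F [-0.3 -0.3 -3.7] M [-0.1   0.03  0.  ] w0.0118
```

View pics/e1.png

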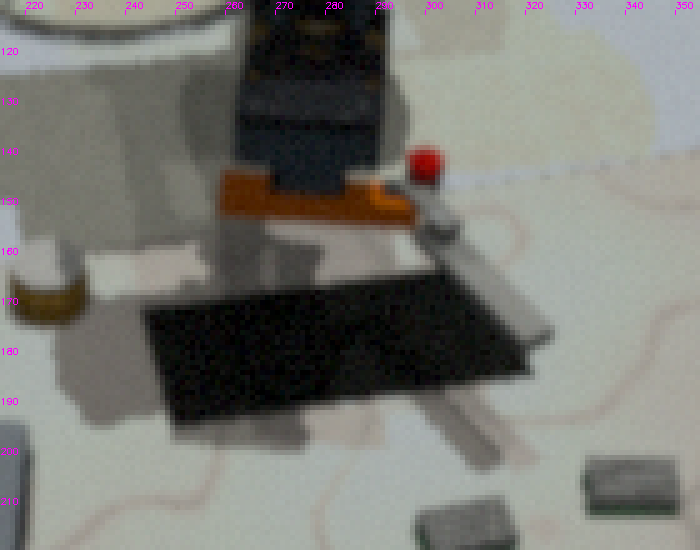

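View pics/e2.png

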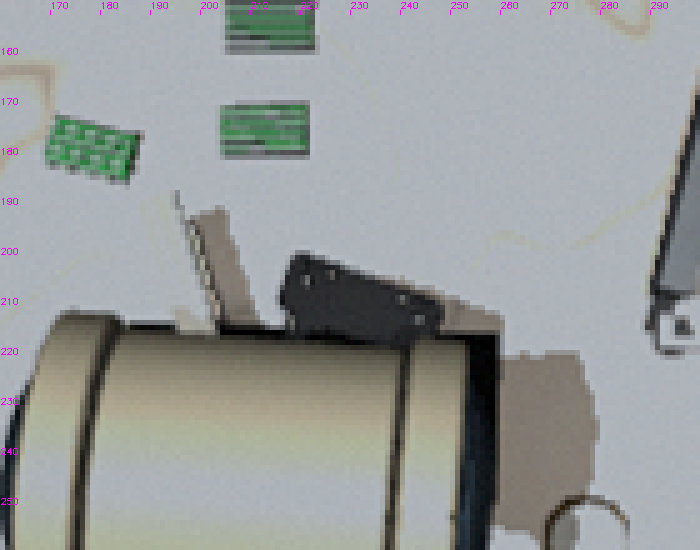

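The bevel is held by its rib (width 11.8 mm, 3.7 N weight). The arm blocks the top view, so I'll use the scene view. I'll rotate to the fence direction, hover near the sample, and compare the knob and handle with the kinematics.

```bash
cat >> h.py <<'E'
ANG=-95.09
def axes(a=ANG):
    a=np.radians(a); u=np.array([np.cos(a),np.sin(a)]); return u,np.array([-u[1],u[0]])
def knob(s,box=(0,0,512,240)):
    m=mask(s,(0,170,90),(6,255,255),box); n,l,stt,c=cv2.connectedComponentsWithStats(m)
    out=[(stt[i,4],c[i]) for i in range(1,n) if stt[i,4]>=12 and stt[i,4]<60]; return out
E
python3 - <<'E'
from h import *
s=cv2.imread("pics/s2.png")[:,:,::-1]
u,n=axes(-109.8)
for a,c in knob(s,(280,130,320,160)):
    print(a,c,onz("scene",c,.1325), "kin",np.array([.4393,.022])-.065*u-.010*n)
# sample corner scene/top estimates
t0=cv2.imread("pics/top0.png")[:,:,::-1]; s0=cv2.imread("pics/scene0.png")[:,:,::-1]
a,c=knob(s0,(285,155,310,175))[0]; print("initial",c,onz("scene",c,.039))
def X(c1,u1,c2,u2):
    k=np.linalg.solve(np.c_[u1,-u2],c2-c1); return c1+k[0]*u1
w=edge(s0,"scene",(400,180),(424,206),0,4); b=edge(s0,"scene",(363,182),(397,179),0,3);b2=edge(s0,"scene",(363,178),(397,175),.016,2.5)
print("sample corner scene",X(w[0],w[1],b[0],b[1]),X(w[0],w[1],b2[0],b2[1])); wt=edge(t0,"top",(98,161),(104,200),0,4); print("with top wing",X(wt[0],wt[1],b[0],b[1]))
f=edge(s0,"scene",(175,201.5),(207,198),.016,2.5);r=edge(s0,"scene",(211.5,196),(206.5,248),.055,3)
print("fixture corner",X(f[0],f[1],r[0],r[1]))
E
```

```text
21 [299.47619048 142.14285714] [[0.45095008 0.08743792 0.1325    ]] kin [0.45190916 0.08654463]
initial [297.18518519 166.03703704] [[0.45099619 0.088288   0.039     ]]
sample corner scene [0.53525139 0.38235544] [0.53720272 0.38277431]
with top wing [0.53463795 0.37572076]
fixture corner [ 0.49623712 -0.17238539]
```

```bash
cat >> h.py <<'E'
SC=np.array([.536,.3825]); FC=np.array([.496,-.173])
def pose(C,X,Y,z,a=ANG):
    u,n=axes(a); p=C+u*(X+.065)+n*(Y+.010); return [p[0],p[1],z]
def loc(C,a=ANG):
    u,n=axes(a); p=arm.current_ee_pos()[:2]-C; return np.array([p@u-.065,p@n-.010])*1e3
def FL(a=ANG):
    u,n=axes(a); f=np.array(arm.current_force()); return np.array([f[:2]@u,f[:2]@n,f[2]])
E
python3 - <<'E'
from h import *
R=Rb(ANG)
arm.move_to(pose(SC,.068,.014,.12),R)
arm.move_l(pose(SC,.068,.014,.06),feed=.15); st("hover"); print(loc(SC),FL())
s=snap("scene","s3")
for a,c in knob(s,(300,100,400,200)): print(a,c,onz("scene",c,.06-.023+.036),"kin",SC+axes()[0]*.068+axes()[1]*.014)
z=.03
while z>.019:
    arm.move_l(pose(SC,.068,.014,z),feed=.05); f=FL(); print("z",z,arm.current_ee_pos()[2].round(4),f.round(1))
    if f[2]>-.5: break
    z-=.0015 if z<.0275 else .0025
s=snap("scene","s4"); crop(s,310,120,450,220,5,"g1")
E
```

```text
hover t7.7 p [0.5484 0.2473 0.0605] F [ 0.2  0.6 -2.7] M [-0.12 -0.08 -0.01] w0.0122
[68.5318676  14.32369307] [-0.59277195  0.14670525 -2.66348056]
z 0.03 0.03 [ 0.5 -0.7 -3.5]
z 0.0275 0.0275 [-0.2 -0.5 -2.8]
z 0.025 0.0249 [ 0.9 -0.2 -3.4]
z 0.0235 0.0234 [-0.1  0.3 -3.3]
z 0.022 0.0228 [ 0.8 -3.8 10.6]
```

View pics/g1.png

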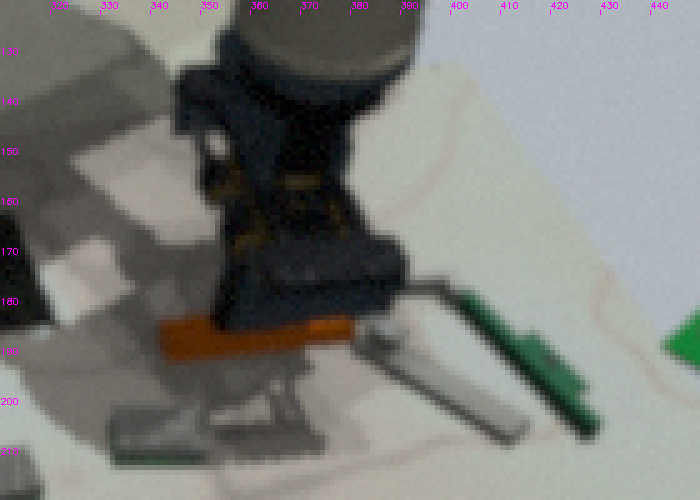

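```bash
cat >> h.py <<'E'
def go(C,X,Y,z,feed=.05,a=ANG,v=True):
    arm.move_l(pose(C,X,Y,z,a),feed=feed); f=FL(a); l=loc(C,a)
    if v: print("cmd %.1f %.1f"%(X*1e3,Y*1e3),"act",l.round(1),"F",f.round(1),"Mz %.2f"%arm.current_torque()[2],"z%.4f"%arm.current_ee_pos()[2])
    return f,l
E
python3 - <<'E'
from h import *
z=.0230
go(SC,.068,.014,z)
go(SC,.068,.007,z); go(SC,.045,.007,z); go(SC,.025,.007,z)
X=.025;Y=.007
while Y>-.006:
    Y-=.001; f,l=go(SC,X,Y,z,.03)
    if f[1]>6: break
st()
E
```

```text
cmd 68.0 14.0 act [68.  14.1] F [ 0.6  0.9 -2.3] Mz 0.00 z0.0230
cmd 68.0 7.0 act [68.   6.5] F [ 0.1 -0.5 -1.4] Mz 0.08 z0.0230
cmd 45.0 7.0 act [44.6  7.1] F [-1.2 -1.2 -1.6] Mz 0.03 z0.0230
cmd 25.0 7.0 act [24.9  7.1] F [-0.4 -0.1 -2.1] Mz 0.06 z0.0230
cmd 25.0 6.0 act [25.1  6. ] F [ 0.4  0.2 -2.2] Mz -0.03 z0.0230
cmd 25.0 5.0 act [25.1  5. ] F [ 1.2  0.4 -2.3] Mz -0.22 z0.0230
cmd 25.0 4.0 act [25.1  4. ] F [ 1.8  1.8 -1.6] Mz -0.44 z0.0230
cmd 25.0 3.0 act [25.   3.4] F [ 2.4  4.1 -2.4] Mz -0.33 z0.0231
cmd 25.0 2.0 act [25.   3.3] F [ 3.5  9.3 -5.5] Mz -0.33 z0.0231
 t12.5 p [0.5412 0.2917 0.0231] F [ 9.  -4.3 -5.5] M [-1.04 -1.9  -0.33] w0.0120
```

```bash
python3 - <<'E'
from h import *
z=.0230; Y=.0027; X=.025
while X>-.012:
    X-=.002 if X<.008 else .004
    f,l=go(SC,X,Y,z,.03)
    if f[0]>9: break
s=snap("scene","s5"); crop(s,310,120,450,220,5,"g2")
E
```

```text
cmd 21.0 2.7 act [21.1  3.4] F [ 3.4  6.  -1.9] Mz -0.31 z0.0231
cmd 17.0 2.7 act [17.   3.4] F [ 2.9  6.1 -3.4] Mz -0.34 z0.0232
cmd 13.0 2.7 act [13.   3.4] F [ 3.7  6.3 -2.1] Mz -0.32 z0.0232
cmd 9.0 2.7 act [9.1 3.4] F [ 3.6  6.7 -1.9] Mz -0.34 z0.0231
cmd 5.0 2.7 act [5.  3.4] F [ 3.   6.  -3.1] Mz -0.33 z0.0232
cmd 3.0 2.7 act [3.2 3.4] F [ 5.3  6.2 -2.4] Mz -0.30 z0.0231
cmd 1.0 2.7 act [2.3 3.4] F [13.5  7.5  2.1] Mz -0.28 z0.0232
```

View pics/g2.png

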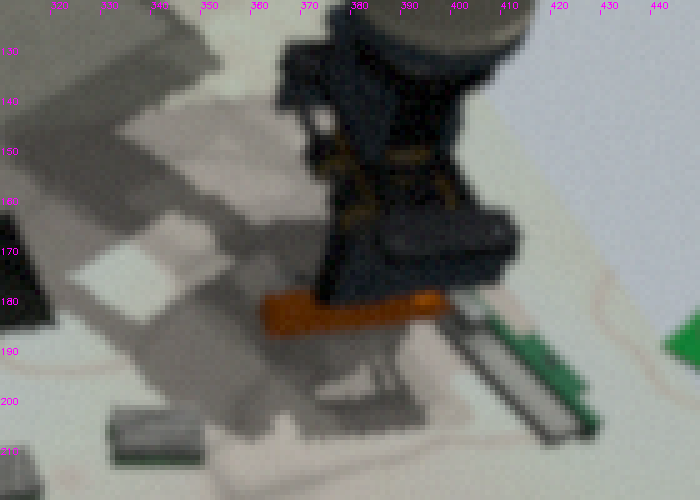

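```bash
python3 - <<'E'
from h import *
z=.0230; X=.0017
for Y in (.003,.002,.001,.003,.001): go(SC,X,Y,z,.03); arm.sleep(.2); print(FL().round(1),arm.current_torque().round(3))
u,n=axes()
for d in (.4,-.4,.8,-.8,0):
    arm.move_l(pose(SC,X,.0015,z),Rb(ANG+d),feed=.03); arm.sleep(.2); r=arm.current_tool_rot(); print(d, "act", (np.degrees(np.arctan2(-r[1][0],-r[0][0]))-ANG).round(2),FL().round(1),arm.current_torque().round(3))
E
```

```text
cmd 1.7 3.0 act [2.5 3.4] F [9.4 5.1 0.8] Mz -0.24 z0.0231
[9.4 5.  0.2] [-1.757 -1.108 -0.261]
cmd 1.7 2.0 act [2.4 3.3] F [10.3 11.4 -3.1] Mz -0.30 z0.0232
[ 9.4 10.9 -2.5] [-2.213 -2.038 -0.268]
cmd 1.7 1.0 act [2.4 3.3] F [10.6 16.2 -5.3] Mz -0.33 z0.0233
[11.1 15.1 -5.6] [-2.502 -3.009 -0.245]
cmd 1.7 3.0 act [2.4 3.4] F [7.6 5.3 1.3] Mz -0.24 z0.0231
[7.8 4.9 0.8] [-1.664 -1.029 -0.306]
cmd 1.7 1.0 act [2.3 3.2] F [10.2 15.4 -5.8] Mz -0.25 z0.0233
[ 9.9 15.3 -5.1] [-2.437 -2.931 -0.292]
0.4 act 0.39 [10.2 11.8 -3.4] [-2.211 -2.336 -0.681]
-0.4 act -0.35 [ 8.5 13.7 -3.2] [-2.233 -2.501  0.307]
0.8 act 0.78 [ 9.2 11.1 -2. ] [-2.089 -2.252 -0.888]
-0.8 act -0.75 [ 6.9 13.1 -3.4] [-1.861 -2.649  0.392]
0 act -0.01 [ 7.6 12.8 -3.6] [-2.006 -2.435 -0.618]
```

Contact is clean on both the leg and the stop. The Mz response crosses its midpoint at ANG+0, so the handle is flush. I'll ease off and release, then nudge the blade outward against the green leg with the closed fingers in case the angle probing over-folded it. Then I'll press the knob.

```bash
python3 - <<'E'
from h import *
z=.0231
go(SC,.0017,.0025,z,.03); go(SC,.0021,.0029,z,.03); arm.sleep(.2); print(FL().round(1),arm.current_torque().round(3))
arm.grip(.04); st("open"); print(loc(SC))
arm.move_l(pose(SC,.0021,.0029,.12),feed=.2); arm.grip(0)
# move robot aside to see with both cams
arm.move_to(pose(SC,.16,.03,.22),Rb(ANG)); 
t=snap("top","t6"); s=snap("scene","s6"); crop(s,310,120,450,220,5,"h1"); crop(t,80,140,220,240,5,"h2",2)
print(arm.current_t(),knob(s,(350,140,450,210)))
E
```

```text
cmd 1.7 2.5 act [2.2 3.4] F [ 7.1  7.7 -1.8] Mz -0.57 z0.0232
cmd 2.1 2.9 act [2.4 3.4] F [ 5.4  5.6 -1.2] Mz -0.30 z0.0232
[ 5.2  6.3 -1.5] [-1.133 -1.123 -0.326]
open t20.3 p [0.5428 0.3145 0.0231] F [ 0.1 -1.1 -1. ] M [-0.05 -0.09 -0.01] w0.0401
[2.08813002 2.85029546]
22.5417 [(np.int32(23), array([400.43478261, 170.7826087 ]))]
```

View pics/h1.png

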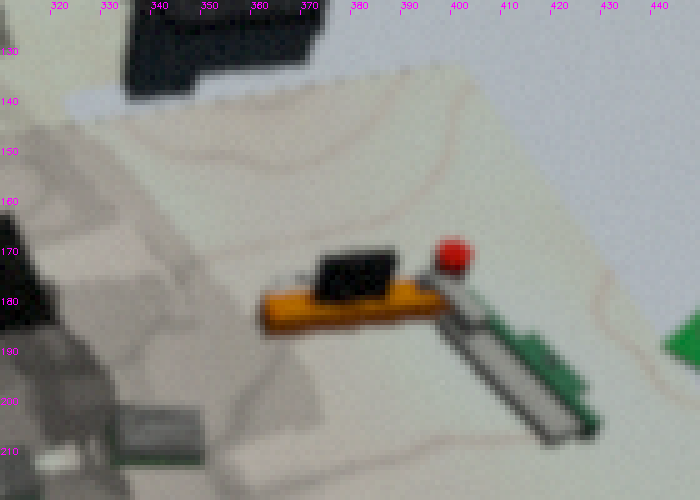

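View pics/h2.png

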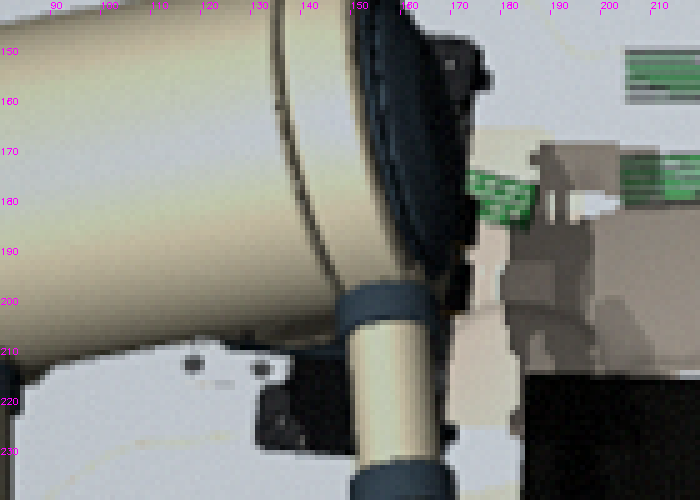

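```bash
sed -i 's/^SC=.*/SC=np.array([.536,.3825]); FC=np.array([.496,-.173])\nSCT=np.array([.5391,.3799])/' h.py; python3 - <<'E'
from h import *
print("knob scene",onz("scene",[400.43,170.78],.036),"expected",SCT)
w=np.array([np.cos(np.radians(12)),np.sin(np.radians(12))]);m=np.array([w[1],-w[0]])
P=lambda d,z:[*(SCT+w*.1+m*d),z]
R=Rb(-78)
arm.move_to(P(.06,.12),R); arm.move_l(P(.06,.012),feed=.15);arm.move_l(P(.06,.005),feed=.05); st()
d=.045; arm.move_l(P(d,.005),feed=.05)
while d>.028:
    d-=.001; arm.move_l(P(d,.005),feed=.03); f=np.array(arm.current_force()); a=(np.array(arm.current_ee_pos())[:2]-SCT)@m; print("d %.1f act %.2f Fm %.1f Fz %.1f"%(d*1e3,a*1e3,f[:2]@m,f[2]))
    if f[:2]@m>8: break
arm.move_l(P(.05,.005),feed=.08); arm.move_l(P(.05,.12),feed=.2); st()
E
```

```text
knob scene [[0.53902258 0.3809816  0.036     ]] expected [0.5391 0.3799]
 t24.6 p [0.6493 0.342  0.005 ] F [0.6 0.1 0. ] M [-0.02 -0.11  0.01] w0.0007
d 44.0 act 44.11 Fm -1.1 Fz 0.1
d 43.0 act 43.02 Fm 0.4 Fz -0.3
d 42.0 act 41.94 Fm -0.7 Fz 0.3
d 41.0 act 40.90 Fm -0.1 Fz -0.6
d 40.0 act 39.95 Fm -0.1 Fz 0.5
d 39.0 act 38.97 Fm 1.0 Fz 0.2
d 38.0 act 38.75 Fm 6.5 Fz 0.6
d 37.0 act 38.58 Fm 11.6 Fz 1.4
 t28.1 p [0.6466 0.3517 0.1189] F [-1.3 -0.7 -0.5] M [-0.04 -0.11  0.04] w0.0003
```

The blade met the wing rigidly with no creep, so it was already flush. Now I'll press the knob.

```bash
python3 - <<'E'
from h import *
R=Rb(ANG); p=[.539,.3803]
arm.move_to([*p,.10],R); arm.move_l([*p,.043],feed=.1); st()
z=.040
while z>.0285:
    arm.move_l([*p,z],feed=.03); f=np.array(arm.current_force()); print("z %.4f act %.4f"%(z,arm.current_ee_pos()[2]),f.round(1))
    if f[2]>18: break
    z-=.001
arm.move_l([*p,.06],feed=.1); arm.move_to(pose(SC,.16,.03,.2),R)
s=snap("scene","s7"); crop(s,310,120,450,220,5,"i1"); print(knob(s,(350,140,450,210)),arm.current_t())
E
```

```text
t29.4 p [0.5394 0.3804 0.0433] F [-0.4 -0.4 -0. ] M [-0.03 -0.14 -0.03] w0.0006
z 0.0400 act 0.0403 [-0.3 -0.7  0.4]
z 0.0390 act 0.0391 [-0.6  0.   0.5]
z 0.0380 act 0.0381 [ 0.4 -0.4  1.3]
z 0.0370 act 0.0371 [1.  0.1 3.3]
z 0.0360 act 0.0360 [ 0.1 -0.   2.4]
z 0.0350 act 0.0349 [1.  1.5 1.6]
z 0.0340 act 0.0339 [1.7 1.  2.5]
z 0.0330 act 0.0329 [1.1 1.5 2.9]
z 0.0320 act 0.0319 [1.2 0.6 1.5]
z 0.0310 act 0.0312 [-1.   0.3  7.2]
z 0.0300 act 0.0310 [-3.9 -1.  17.9]
z 0.0290 act 0.0308 [-6.6 -2.1 30. ]
[(np.int32(17), array([399.70588235, 172.29411765]))] 33.9
```

View pics/i1.png

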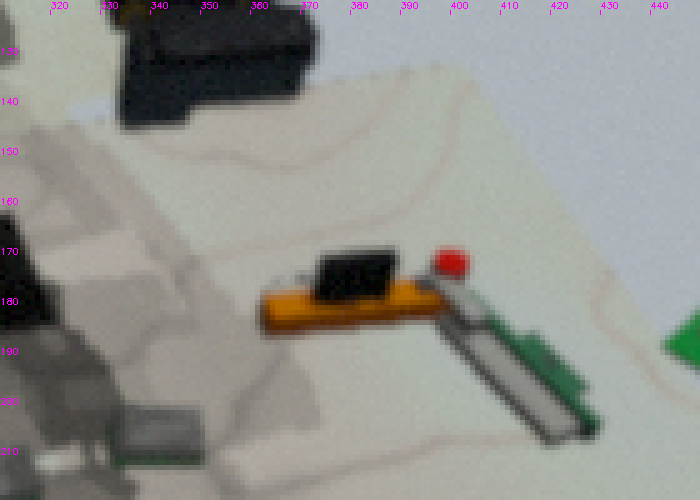

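The knob is down (bottomed at 31 mm) and the bevel hasn't moved. Next I'll regrasp it and go to the fixture.

```bash
sed -i 's/^SC=.*/SC=np.array([.536,.3825]); FC=np.array([.498,-.1740])/' h.py; python3 - <<'E'
from h import *
print("flux",onz("top",np.array([[398,255]]),.08),"screws",onz("top",np.array([[337,140]]),.06))
R=Rb(ANG)
arm.grip(.04)
arm.move_to(pose(SC,.0023,.0034,.10),R); arm.move_l(pose(SC,.0023,.0034,.0245),feed=.12); arm.grip(0); st("grip")
go(SC,.006,.007,.0252); go(SC,.012,.012,.027)
arm.move_l(pose(SC,.012,.012,.12),feed=.15); st("lift")
arm.move_to(pose(FC,.08,.011,.13),R); st("over")
arm.move_l(pose(FC,.08,.011,.06),feed=.15)
s=snap("scene","s8"); crop(s,130,130,270,260,5,"j1"); print(knob(s,(150,130,260,220)))
E
```

```text
flux [[ 0.38979139 -0.44955799  0.08      ]] screws [[ 0.71413307 -0.29590774  0.06      ]]
grip t36.7 p [0.5435 0.3144 0.0248] F [-0.4  0.1  5.5] M [-0.09  0.13 -0.05] w0.0118
cmd 6.0 7.0 act [6.4 7.1] F [-0.2  0.3 -2.6] Mz -0.01 z0.0249
cmd 12.0 12.0 act [12.3 12.3] F [ 0.2 -0.9 -3.2] Mz 0.03 z0.0270
lift t38.1 p [0.5506 0.3037 0.1192] F [-1.1 -0.3 -3.5] M [-0.12 -0.03  0.  ] w0.0117
over t40.3 p [ 0.5065 -0.3195  0.13  ] F [ 0.1 -0.7 -3.5] M [-0.12 -0.11  0.04] w0.0116
[(np.int32(27), array([183.59259259, 191.88888889]))]
```

View pics/j1.png

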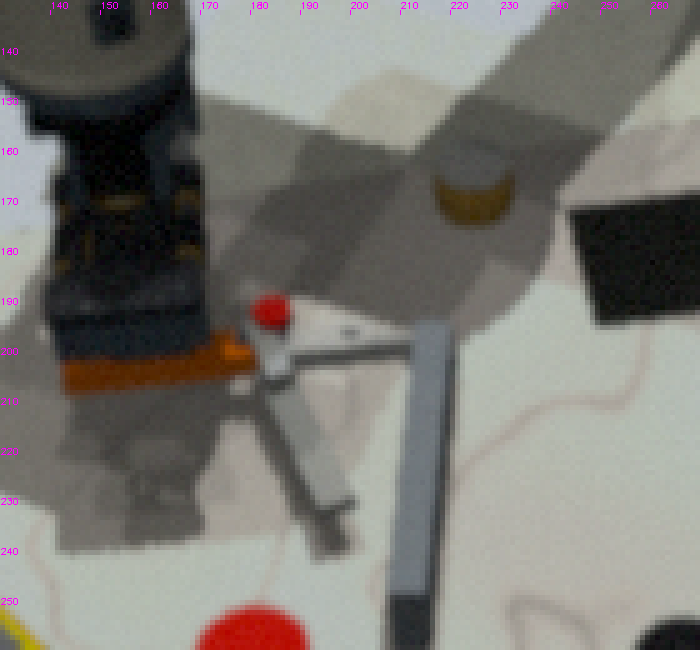

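```bash
python3 - <<'E'
from h import *
z=.028
while z>.021:
    f,l=go(FC,.08,.011,z,.05)
    if f[2]>-1: break
    z-=.001
z+=.0003
go(FC,.08,.006,z); Y=.006;X=.08
while Y>-.006:
    Y-=.001; f,l=go(FC,X,Y,z,.03)
    if f[1]>4: break
print("zused",z)
E
```

```text
cmd 80.0 11.0 act [80.1 11.1] F [ 0.  -0.2 -4.2] Mz 0.00 z0.0281
cmd 80.0 11.0 act [80.  11.1] F [-0.2 -1.1 -3.7] Mz -0.04 z0.0272
cmd 80.0 11.0 act [80. 11.] F [ 0.5 -0.3 -2.6] Mz 0.02 z0.0260
cmd 80.0 11.0 act [80. 11.] F [ 0.6 -0.4 -3.9] Mz -0.01 z0.0250
cmd 80.0 11.0 act [80.1 11. ] F [-1.5 -3.6 10.6] Mz 0.02 z0.0247
cmd 80.0 6.0 act [80.2  5.8] F [ 1.  -3.5  8.3] Mz 0.05 z0.0247
cmd 80.0 5.0 act [80.3  5.4] F [-0.3 -0.1  7.5] Mz -0.02 z0.0247
cmd 80.0 4.0 act [80.4  4.7] F [-0.1  2.1  5.3] Mz -0.02 z0.0247
cmd 80.0 3.0 act [80.4  3.8] F [-0.4  4.4  6.4] Mz -0.04 z0.0247
zused 0.0243
```

```bash
python3 - <<'E'
from h import *
z=.0249
go(FC,.08,.005,z); go(FC,.06,.005,z);go(FC,.04,.005,z);go(FC,.02,.005,z)
Y=.005;X=.02
while Y>-.006:
    Y-=.001; f,l=go(FC,X,Y,z,.03)
    if f[1]>5: break
s=snap("scene","s9"); crop(s,130,130,270,260,5,"j2")
E
```

```text
cmd 80.0 5.0 act [79.9  4.9] F [ 0.2  1.3 -0. ] Mz 0.06 z0.0247
cmd 60.0 5.0 act [59.6  4.9] F [ 1.  -0.3 -3.6] Mz 0.04 z0.0248
cmd 40.0 5.0 act [39.7  5. ] F [ 1.3  0.8 -1.9] Mz 0.00 z0.0249
cmd 20.0 5.0 act [19.8  5.1] F [-0.1 -0.6 -3.4] Mz 0.03 z0.0249
cmd 20.0 4.0 act [20.2  3.9] F [-0.6 -0.3 -3.3] Mz 0.02 z0.0249
cmd 20.0 3.0 act [20.1  2.9] F [ 0.  -0.  -3.1] Mz 0.02 z0.0249
cmd 20.0 2.0 act [20.   1.9] F [-0.2  0.5 -3.3] Mz -0.02 z0.0249
cmd 20.0 1.0 act [20.   0.9] F [ 0.2  0.3 -3.9] Mz -0.00 z0.0249
cmd 20.0 0.0 act [20.  -0.1] F [ 0.3 -0.8 -2.7] Mz -0.03 z0.0249
cmd 20.0 -1.0 act [20.1 -0.4] F [-0.6  5.2 -3.8] Mz -0.16 z0.0250
```

View pics/j2.png

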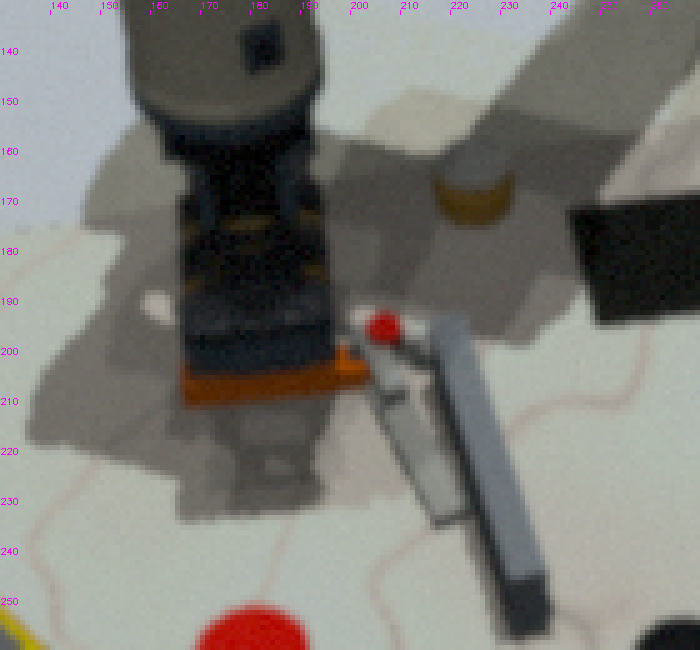

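```bash
python3 - <<'E'
from h import *
z=.0249; Y=-.0009; X=.020
while X>-.014:
    X-=.002 if X<.008 else .004
    f,l=go(FC,X,Y,z,.03)
    if f[0]>10: break
for Y in(-.0018,-.0009): go(FC,X,Y,z,.03); arm.sleep(.2); print(FL().round(1),arm.current_torque().round(2))
s=snap("scene","s10"); crop(s,150,130,270,260,5,"j3")
E
```

```text
cmd 16.0 -0.9 act [15.9 -0.4] F [-0.2  4.5 -4.3] Mz -0.21 z0.0251
cmd 12.0 -0.9 act [11.8 -0.3] F [ 0.5  6.1 -3.5] Mz -0.26 z0.0251
cmd 8.0 -0.9 act [ 7.8 -0.3] F [-0.9  5.1 -2.2] Mz -0.20 z0.0251
cmd 4.0 -0.9 act [ 3.8 -0.3] F [-0.6  6.1 -2.8] Mz -0.21 z0.0251
cmd 2.0 -0.9 act [ 2.  -0.4] F [ 0.2  5.2 -3.2] Mz -0.28 z0.0251
cmd 0.0 -0.9 act [ 0.  -0.3] F [ 1.3  4.1 -4.4] Mz -0.27 z0.0251
cmd -2.0 -0.9 act [-1.8 -0.3] F [ 3.   4.9 -3.6] Mz -0.22 z0.0251
cmd -4.0 -0.9 act [-2.4 -0.2] F [15.4  1.1 -0.5] Mz -0.01 z0.0255
cmd -4.0 -1.8 act [-2.4 -0.3] F [11.   4.4 -2.9] Mz -0.24 z0.0255
[12.   5.  -3.3] [-2.61 -0.84 -0.17]
cmd -4.0 -0.9 act [-2.4 -0.1] F [14.4  0.8  0.8] Mz 0.01 z0.0255
[14.6  0.8 -0.8] [-2.8   0.09 -0.04]
```

View pics/j3.png

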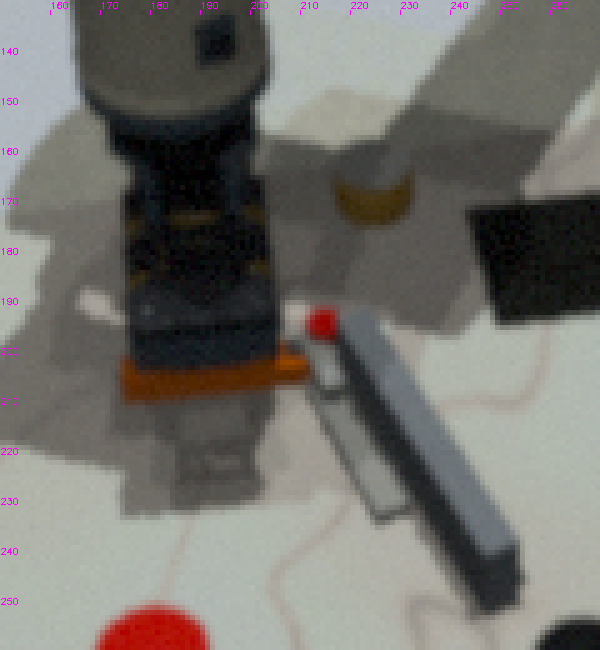

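```bash
python3 - <<'E'
from h import *
z=.0249
go(FC,-.0035,-.0016,z,.03);go(FC,-.0028,-.0013,z,.03); go(FC,-.0026,-.001,z,.03); arm.sleep(.3); print(FL().round(1),arm.current_torque().round(2))
arm.grip(.04); st("open"); arm.sleep(.5)
arm.move_l(pose(FC,-.0026,-.001,.12),feed=.2)
arm.move_to(pose(FC,.17,-.03,.22),Rb(ANG))
t=snap("top","t11"); s=snap("scene","s11"); crop(s,150,140,290,260,5,"k1"); crop(t,250,120,390,250,5,"k2",2)
print(arm.current_t(),knob(s,(150,150,260,220)))
def pr(l,e): print(l,e[0].round(4),e[1].round(4),"ang %.2f res %.2f n %d"%e[2:])
E
```

```text
cmd -3.5 -1.6 act [-2.4 -0.3] F [ 9.8  4.8 -1.6] Mz -0.23 z0.0254
cmd -2.8 -1.3 act [-2.3 -0.3] F [ 5.   5.1 -2.7] Mz -0.16 z0.0253
cmd -2.6 -1.0 act [-2.2 -0.3] F [ 3.5  4.4 -0.5] Mz -0.21 z0.0253
[ 3.5  4.3 -1.2] [-0.77 -0.94 -0.17]
open t52.0 p [ 0.5014 -0.2369  0.0249] F [0.3 0.2 0.8] M [ 0.03 -0.12  0.05] w0.0400
54.0083 [(np.int32(21), array([214.04761905, 194.80952381]))]
```

View pics/k1.png

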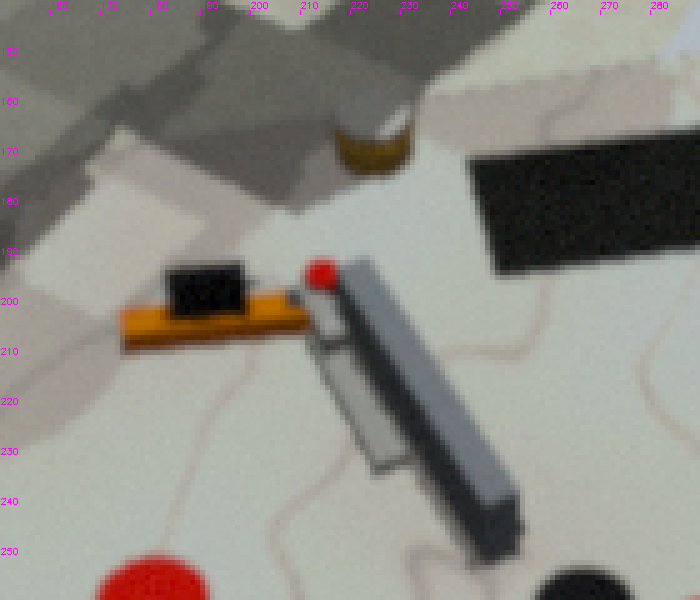

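View pics/k2.png

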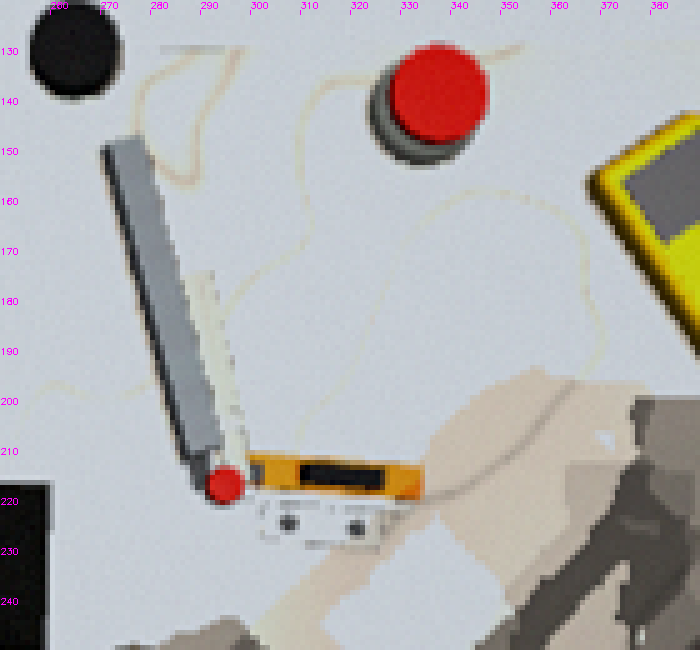

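Both views show the handle along the fence and the blade along the rail face, with the knob at (214,195) in the scene view. I'll measure the rail, then return the bevel to the pad.

```bash
cat > rail.py <<'E'
from h import *
def pr(l,e): print(l,e[0].round(4),e[1].round(4),"ang %.2f res %.2f n %d"%e[2:])
def rail(s,t,pq=None):
    r={}
    r["scL"]=edge(s,"scene",(216.5,194),(246,240),.055,2.5); r["scR"]=edge(s,"scene",(224,193),(251.5,238),.055,2.5)
    r["tR"]=edge(t,"top",(278.5,149),(292.5,208),.055,2.5); r["tL"]=edge(t,"top",(271,151),(285,208),.055,1.8)
    for k,v in r.items(): pr(k,v)
    return r
E
python3 - <<'E'
from rail import *
s=cv2.imread("pics/s11.png")[:,:,::-1];t=cv2.imread("pics/t11.png")[:,:,::-1]
print("knob",onz("scene",[214.05,194.8],.029)); rail(s,t)
R=Rb(ANG)
arm.move_to(pose(FC,-.0023,-.0003,.10),R); arm.move_l(pose(FC,-.0023,-.0003,.0250),feed=.12); arm.grip(0); st("grip")
go(FC,.002,.001,.0254,.03); go(FC,.012,.012,.028)
arm.move_l(pose(FC,.012,.012,.13),feed=.15); st("lift")
arm.move_to([.4558,.029,.13],R); arm.move_l([.4558,.029,.035],feed=.15); st()
z=.0300
while z>.025:
    arm.move_l([.4558,.029,z],feed=.04); f=arm.current_force()[2]; print(z,round(f,1))
    if f>0: break
    z-=.0007
arm.grip(.04); arm.move_l([.4558,.029,.13],feed=.2); st("released"); arm.move_to([.5,-.1,.3],R)
s=snap("scene","s12");t=snap("top","t12"); cv2.imwrite("pics/l1.png",cv2.resize(s,(800,600))[:,:,::-1]); crop(t,160,120,350,260,4,"l2",2); print(arm.current_t())
E
```

```text
knob [[ 0.49791873 -0.17176296  0.029     ]]
scL [ 0.605 -0.147] [0.9738 0.2274] ang 13.14 res 0.23 n 22
scR [ 0.611  -0.1248] [0.9739 0.227 ] ang 13.12 res 0.21 n 27
tR [ 0.5942 -0.1539] [-0.9729 -0.2313] ang -166.63 res 0.25 n 14
tL [ 0.6041 -0.1243] [-0.9731 -0.2302] ang -166.69 res 0.18 n 27
grip t56.2 p [ 0.5023 -0.2374  0.0253] F [-0.4  0.8  5.9] M [ 0.03  0.05 -0.06] w0.0118
cmd 2.0 1.0 act [2.3 1.1] F [ 0.4  1.1 -1.7] Mz 0.00 z0.0253
cmd 12.0 12.0 act [12.2 12.1] F [ 0.4 -0.2 -2.6] Mz 0.03 z0.0279
lift t57.8 p [ 0.5126 -0.2523  0.1293] F [-0.5  0.5 -3.2] M [-0.13 -0.05 -0.04] w0.0119
 t59.7 p [0.4563 0.0286 0.0354] F [ 0.5  0.6 -3.6] M [-0.14 -0.1   0.  ] w0.0117
0.03 -2.7
0.0293 -3.0
0.0286 -3.9
0.0279 8.1
released t62.0 p [0.4554 0.029  0.1294] F [-0.2  0.1 -0.4] M [-0.05 -0.06  0.01] w0.0401
62.925
```

View pics/l1.png

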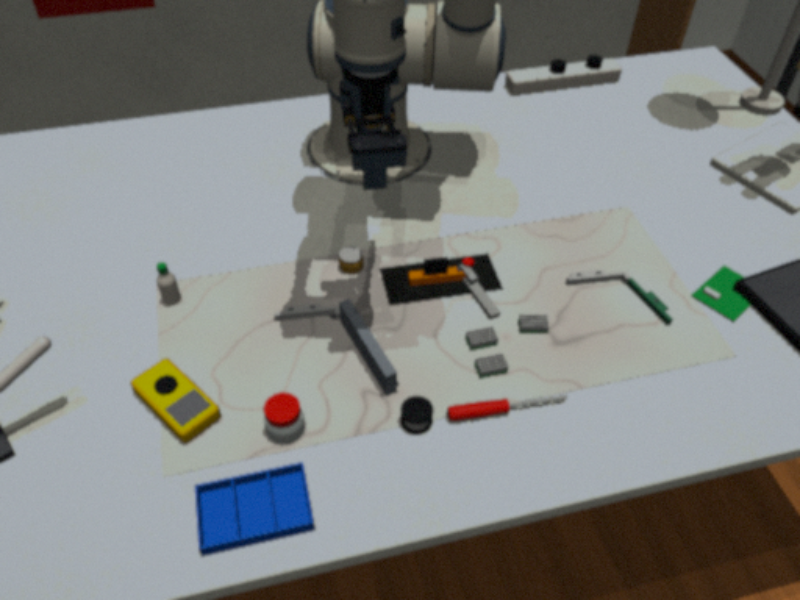

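View pics/l2.png

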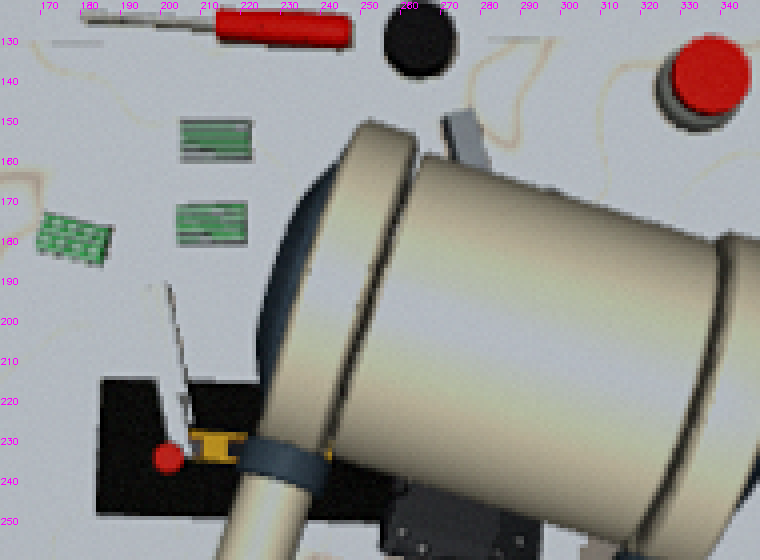

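The rail reads about 13.2° and the wing about 12.1°, a 1° discrepancy. I'll check the wing and blade edges more carefully in the saved pictures before going on.

```bash
python3 - <<'E'
from rail import *
L=lambda f:cv2.imread(f"pics/{f}.png")[:,:,::-1]
t0,s0,s7,s11,t11,s12,t12=map(L,("top0","scene0","s7","s11","t11","s12","t12"))
for nm,t in(("t0",t0),("t1",L("t1"))):
  for h in(2,3,4,5):
    pr(nm+" wing z0 h%d"%h,edge(t,"top",(99.3,163),(104.8,199),0,h,sign=0))
  for h in(1.5,2):
    pr(nm+" wing z16 green",edge(t,"top",(97,163),(102.7,199),.016,h,ch=1))
pr("outer lo",edge(t0,"top",(97.5,191),(99.8,199.5),.016,2)); pr("outer hi",edge(t0,"top",(93,162),(95,172),.016,2))
print(t0[[165,175,185,195],90:108,1].tolist())
for nm,s in(("s0",s0),("s12",s12)):
  for h in(2,3,4): pr(nm+" wing z0",edge(s,"scene",(399.5,182),(424,208),0,h))
# blade inner edge z0/z10 in scene: in sample (s7) and in fixture (s11)
pr("blade in sample z0",edge(s7,"scene",(397,185),(417,207.5),0,3)); 
pr("blade in fixture z0",edge(s11,"scene",(212,212),(224,233.5),0,3))
pr("blade in fixture top view inner",edge(t11,"top",(291,174),(297.5,206),.01,3))
E
```

```text
t0 wing z0 h2 [0.6159 0.3929] [-0.9806 -0.1961] ang -168.69 res 0.20 n 25
t0 wing z0 h3 [0.6091 0.3918] [-0.9775 -0.211 ] ang -167.82 res 0.19 n 24
t0 wing z0 h4 [0.6091 0.3918] [-0.9775 -0.2109] ang -167.83 res 0.19 n 24
t0 wing z0 h5 [0.6091 0.3918] [-0.9775 -0.2109] ang -167.83 res 0.19 n 24
t0 wing z16 green [0.615  0.3902] [-0.9902 -0.1397] ang -171.97 res 0.54 n 16
t0 wing z16 green [0.6077 0.3865] [-0.9814 -0.1919] ang -168.94 res 0.11 n 27
t1 wing z0 h2 [0.6137 0.3923] [-0.9801 -0.1985] ang -168.55 res 0.21 n 26
t1 wing z0 h3 [0.6063 0.3911] [-0.9771 -0.2128] ang -167.71 res 0.20 n 25
t1 wing z0 h4 [0.61   0.3919] [-0.9767 -0.2145] ang -167.62 res 0.23 n 28
t1 wing z0 h5 [0.61   0.3919] [-0.9767 -0.2145] ang -167.62 res 0.23 n 28
t1 wing z16 green [0.6153 0.3902] [-0.9902 -0.1394] ang -171.99 res 0.59 n 17
t1 wing z16 green [0.6077 0.3865] [-0.9813 -0.1923] ang -168.91 res 0.12 n 27
outer lo [0.5671 0.3915] [-0.978  -0.2084] ang -167.97 res 0.19 n 30
outer hi [0.6494 0.4091] [-0.9744 -0.2248] ang -167.01 res 0.22 n 30
[[87, 89, 87, 67, 43, 42, 18, 8, 48, 94, 91, 89, 85, 86, 8
[... 189 characters left out ...]
88, 90, 86, 61, 44, 42, 16, 12, 53, 95, 91, 91]]
s0 wing z0 [0.6056 0.3957] [0.9812 0.1928] ang 11.12 res 0.16 n 30
s0 wing z0 [0.6062 0.3974] [0.9779 0.2089] ang 12.06 res 0.23 n 26
s0 wing z0 [0.6024 0.3967] [0.9774 0.2114] ang 12.20 res 0.22 n 24
s12 wing z0 [0.6056 0.3957] [0.9811 0.1934] ang 11.15 res 0.20 n 30
s12 wing z0 [0.6094 0.3981] [0.9789 0.2043] ang 11.79 res 0.20 n 26
s12 wing z0 [0.6028 0.3968] [0.9778 0.2096] ang 12.10 res 0.24 n 27
blade in sample z0 [0.6099 0.3762] [0.9805 0.1966] ang 11.34 res 0.23 n 20
blade in fixture z0 [ 0.5762 -0.1776] [0.9812 0.1927] ang 11.11 res 0.24 n 27
blade in fixture top view inner [ 0.5749 -0.182 ] [-0.9841 -0.1774] ang -169.78 res 0.42 n 18
```

```bash
cat >> h.py <<'E'
def edge2(im,n,p,q,z,win=1.8,N=80,ch=None,it=4):
    """iterated: centroid of |gradient| (single sign) in window around the line; image-space line refit"""
    p=np.array(p,float);q=np.array(q,float)
    g=im.astype(np.float32).mean(2) if ch is None else im[:,:,ch].astype(np.float32)
    sg=0
    for k in range(it):
        d=(q-p)/np.linalg.norm(q-p);nn=np.array([-d[1],d[0]]); h=win+(1.0 if k==0 else 0)
        t=np.arange(-h,h+.01,.1); F=np.linspace(.03,.97,N); C=p+(q-p)*F[:,None]
        P=C[:,None]+t[None,:,None]*nn
        v=cv2.remap(g,P[...,0].astype(np.float32),P[...,1].astype(np.float32),cv2.INTER_LINEAR)
        G=np.gradient(v,axis=1); 
        if k==0: m=G.mean(0); sg=np.sign(m[abs(m).argmax()])
        G=(G*sg).clip(0); G[G<.15*G.max()]=0; off=(G*t).sum(1)/np.maximum(G.sum(1),1e-6); pts=C+off[:,None]*nn
        keep=np.ones(N,bool)
        for _ in range(4):
            c=pts[keep].mean(0);u=np.linalg.svd(pts[keep]-c)[2][0]; r=(pts-c)@[-u[1],u[0]]; keep=abs(r)<max(.15,2*np.std(r[keep]))
        if u@d<0:u=-u
        p,q=c+u*((p-c)@u),c+u*((q-c)@u)
    W=onz(n,np.array([p,q]),z)[:,:2]; w=W[1]-W[0]; L=np.linalg.norm(w); w/=L
    if w[0]<0:w=-w
    return W.mean(0),w,np.degrees(np.arctan2(w[1],w[0])),np.std(r[keep]),keep.sum()
E
python3 - <<'E'
from rail import *
L=lambda f:cv2.imread(f"pics/{f}.png")[:,:,::-1]
for nm in("top0","t1"):
    pr(nm+" wing z0",edge2(L(nm),"top",(98,164),(104.4,198),0))
for nm in("scene0","s1","s12"):
    pr(nm+" wing z0",edge2(L(nm),"scene",(402,184),(424,207),0)); pr("bare z0",edge2(L(nm),"scene",(364,182),(396,179),0)); pr("bare z16",edge2(L(nm),"scene",(364,178),(396,175),.016)); pr("fence z0",edge2(L(nm),"scene",(177,205),(206,202),0)); pr("fence z16",edge2(L(nm),"scene",(177,201),(206,198.5),.016))
pr("s7 blade",edge2(L("s7"),"scene",(398,186),(416,206.5),0))
pr("s11 blade",edge2(L("s11"),"scene",(213,214),(223,232),0))
t=L("t11");pr("rail tR",edge2(t,"top",(279,151),(292,206),.055)); pr("rail tL",edge2(t,"top",(271.5,152),(284,206),.055,win=1.2))
for nm in("s11","s12"):
    s=L(nm);pr("rail sL",edge2(s,"scene",(218,196),(245,238),.055));pr("rail sR",edge2(s,"scene",(225,194),(251,237),.055))
    pr("rail bottom L",edge2(s,"scene",(235,238),(243,252),.003))
crop(L("s11"),195,185,260,260,8,"m1")
E
```

```text
top0 wing z0 [0.6103 0.3921] [0.9773 0.2119] ang 12.24 res 0.10 n 71
t1 wing z0 [0.6103 0.3921] [0.977  0.2132] ang 12.31 res 0.10 n 70
scene0 wing z0 [0.6078 0.3977] [0.9784 0.2066] ang 11.92 res 0.06 n 80
bare z0 [0.5306 0.3275] [0.0896 0.996 ] ang 84.86 res 0.07 n 79
bare z16 [0.5318 0.3237] [0.0822 0.9966] ang 85.28 res 0.10 n 72
fence z0 [ 0.4889 -0.2368] [0.0847 0.9964] ang 85.14 res 0.06 n 78
fence z16 [ 0.4904 -0.2355] [0.0938 0.9956] ang 84.62 res 0.13 n 80
s1 wing z0 [0.6078 0.3977] [0.9787 0.2051] ang 11.84 res 0.05 n 80
bare z0 [0.5306 0.3275] [0.0916 0.9958] ang 84.74 res 0.06 n 79
bare z16 [0.5318 0.3236] [0.0821 0.9966] ang 85.29 res 0.10 n 74
fence z0 [ 0.4888 -0.2368] [0.0865 0.9962] ang 85.04 res 0.07 n 74
fence z16 [ 0.4904 -0.2355] [0.0942 0.9956] ang 84.60 res 0.12 n 78
s12 wing z0 [0.6078 0.3977] [0.9778 0.2094] ang 12.09 res 0.05 n 79
bare z0 [0.5306 0.3275] [0.0898 0.996 ] ang 84.85 res 0.06 n 79
bare z16 [0.5318 0.3236] [0.0843 0.9964] ang 85.17 res 0.12 n 74
fence z0 [ 0.4891 -0.2368] [0.0901 0.9959] ang 84.83 res 0.14 n 79
fence z16 [ 0.4902 -0.2355] [0.1038 0.9946] ang 84.04 res 0.12 n 64
s7 blade [0.6089 0.3756] [0.9794 0.202 ] ang 11.65 res 0.09 n 74
s11 blade [ 0.5769 -0.1776] [0.981  0.1939] ang 11.18 res 0.09 n 77
rail tR [ 0.6072 -0.1509] [0.9714 0.2373] ang 13.73 res 0.27 n 77
rail tL [ 0.6047 -0.1239] [0.9725 0.233 ] ang 13.48 res 0.08 n 71
rail sL [ 0.6074 -0.1462] [0.9734 0.2291] ang 13.24 res 0.07 n 75
rail sR [ 0.6051 -0.1259] [0.9726 0.2326] ang 13.45 res 0.07 n 77
rail bottom L [ 0.6649 -0.1365] [0.9687 0.2481] ang 14.36 res 0.05 n 80
rail sL [ 0.6073 -0.1461] [0.9738 0.2273] ang 13.14 res 0.08 n 71
rail sR [ 0.6049 -0.1256] [0.9747 0.2234] ang 12.91 res 0.11 n 60
rail bottom L [ 0.665  -0.1367] [0.9702 0.2423] ang 14.02 res 0.06 n 80
```

View pics/m1.png

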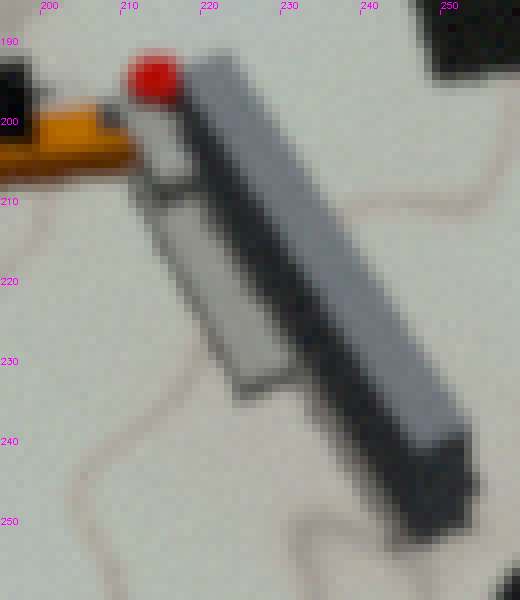

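The edges suggest the rail may sit about 1° too open. It could have coasted when the bevel hit the stop at 30 mm/s. There's plenty of time, so I'll close the rail a bit with the fingers and repeat the insertion with a very slow final approach.

```bash
cat >> h.py <<'E'
FCT=np.array([.4979,-.1717])
E
python3 - <<'E'
from h import *
a=np.radians(12.5);w=np.array([np.cos(a),np.sin(a)]);o=np.array([-w[1],w[0]])
P=lambda r,d,z:[*(FCT+w*r+o*d),z]
R=Rb(-78); arm.grip(0)
arm.move_to(P(.12,.052,.14),R); arm.move_l(P(.12,.052,.03),feed=.15)
arm.move_l(P(.12,.018,.03),feed=.04); st("pushed")
arm.move_l(P(.12,.045,.03),feed=.1); arm.move_l(P(.12,.045,.14),feed=.2)
arm.move_to([.4558,.06,.30],Rb(ANG)); arm.grip(.04)
s=snap("scene","s13"); u,n=axes(); e=np.array([.4555,.029])-.065*u-.01*n
k=knob(s,(270,140,330,200)); print(k,"exp",e); 
for _,c in k: print(onz("scene",c,.032))
crop(s,170,140,340,260,4,"n1"); st()
E
```

```text
pushed t66.3 p [ 0.611  -0.1281  0.0299] F [ 0.  -0.1 -0.1] M [ 0.05 -0.14  0.05] w0.0005
[(np.int32(28), array([299.10714286, 166.96428571]))] exp [0.45130626 0.09463088]
[[0.4493205  0.09541848 0.032     ]]
 t69.3 p [0.4558 0.06   0.3   ] F [0.3 0.3 0.1] M [-0.03 -0.15  0.  ] w0.0399
```

View pics/n1.png

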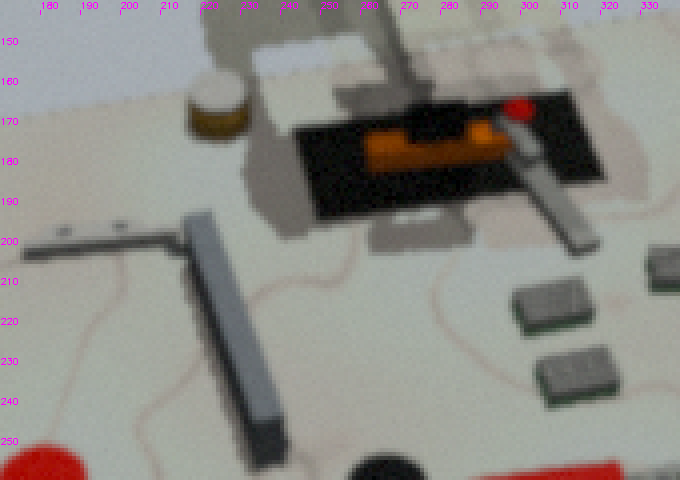

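The rail closed partway and the bevel is still where I left it. Repeating the insertion slowly.

```bash
python3 - <<'E'
from h import *
R=Rb(ANG)
arm.move_to([.4555,.029,.12],R); arm.move_l([.4555,.029,.0281],feed=.12); arm.grip(0); st("grip")
arm.move_l([.4555,.029,.13],feed=.15); st("lift")
arm.move_to(pose(FC,.06,.007,.12),R); arm.move_l(pose(FC,.06,.007,.031),feed=.15)
z=.028
while z>.022:
    f,l=go(FC,.06,.007,z,.04)
    if f[2]>-1: break
    z-=.0007
z=l is not None and arm.current_ee_pos()[2]+.0002
print("z",z)
go(FC,.06,.004,z); go(FC,.02,.0015,z)
Y=.0015
while Y>-.004:
    Y-=.0005; f,l=go(FC,.02,Y,z,.02)
    if f[1]>5: break
go(FC,.006,Y,z,.02)
X=.006
while X>-.008:
    X-=.001; f,l=go(FC,X,Y,z,.006)
    if f[0]>8: break
arm.sleep(.3); print(FL().round(1),arm.current_torque().round(2)); print("Y",Y,"X",X,"z",z); st()
E
```

```text
grip t71.5 p [0.4557 0.029  0.0283] F [-0.5  0.3  5.7] M [-0.01  0.03  0.04] w0.0120
lift t72.3 p [0.455  0.029  0.1293] F [-0.2  0.4 -3.2] M [-0.07  0.    0.02] w0.0121
cmd 60.0 7.0 act [60.1  7.2] F [ 0.9  0.6 -3.8] Mz -0.03 z0.0285
cmd 60.0 7.0 act [60.  7.] F [ 0.3 -0.1 -3.3] Mz -0.01 z0.0274
cmd 60.0 7.0 act [60.  7.] F [ 0.5  0.3 -2.6] Mz 0.00 z0.0265
cmd 60.0 7.0 act [60.  7.] F [-0.   0.  -4.3] Mz 0.05 z0.0258
cmd 60.0 7.0 act [60.   7.1] F [ 0.1 -1.   0.8] Mz 0.04 z0.0253
z 0.02553262585606296
cmd 60.0 4.0 act [59.9  3.7] F [ 0.5 -0.2 -3.3] Mz -0.06 z0.0254
cmd 20.0 1.5 act [20.2  1.6] F [ 0.  -0.4 -3. ] Mz 0.01 z0.0256
cmd 20.0 1.0 act [20.2  1. ] F [-0.5 -0.2 -3.6] Mz 0.01 z0.0255
cmd 20.0 0.5 act [20.   0.5] F [ 0.  -0.5 -3.3] Mz 0.02 z0.0255
cmd 20.0 0.0 act [20. -0.] F [ 0.2 -0.4 -2.5] Mz 0.06 z0.0255
cmd 20.0 -0.5 act [20.  -0.3] F [-0.3  1.6 -3.3] Mz -0.15 z0.0256
cmd 20.0 -1.0 act [20.1 -0.3] F [-1.7  5.  -5. ] Mz -0.20 z0.0257
cmd 6.0 -1.0 act [ 6.2 -0.3] F [ 1.2  5.4 -2.1] Mz -0.23 z0.0258
cmd 5.0 -1.0 act [ 5.4 -0.3] F [ 1.9  4.9 -2.4] Mz -0.23 z0.0258
cmd 4.0 -1.0 act [ 4.4 -0.3] F [ 2.3  4.3 -3.7] Mz -0.17 z0.0258
cmd 3.0 -1.0 act [ 3.4 -0.3] F [ 2.6  5.2 -3.5] Mz -0.23 z0.0258
cmd 2.0 -1.0 act [ 2.4 -0.3] F [ 2.4  4.6 -3.3] Mz -0.22 z0.0258
cmd 1.0 -1.0 act [ 1.4 -0.3] F [ 2.6  3.7 -2.6] Mz -0.24 z0.0258
cmd 0.0 -1.0 act [ 0.4 -0.3] F [ 2.7  5.1 -3.5] Mz -0.24 z0.0258
cmd -1.0 -1.0 act [-0.6 -0.3] F [ 3.3  4.5 -3.6] Mz -0.23 z0.0258
cmd -2.0 -1.0 act [-1.5 -0.3] F [ 3.   4.3 -4.2] Mz -0.22 z0.0258
cmd -3.0 -1.0 act [-2.1 -0.3] F [ 7.   3.2 -4.3] Mz -0.23 z0.0259
cmd -4.0 -1.0 act [-2.5 -0.2] F [11.9  2.  -2.7] Mz -0.08 z0.0259
[12.4  1.7 -2.8] [-2.59 -0.16 -0.15]
Y -0.001 X -0.004 z 0.02553262585606296
 t82.4 p [ 0.5022 -0.2371  0.0259] F [  0.6 -12.5  -2.8] M [-2.59 -0.16 -0.15] w0.0116
```

```bash
python3 - <<'E'
from rail import *
z=.0256;R=Rb(ANG)
go(FC,-.0035,-.0012,z,.01);go(FC,-.0029,-.0012,z,.01); arm.sleep(.2); print(FL().round(1),arm.current_torque().round(2))
arm.grip(.04); st("open"); arm.sleep(.5)
arm.move_l(pose(FC,-.0029,-.0012,.12),feed=.2)
arm.move_to(pose(FC,.17,-.03,.22),R)
t=snap("top","t14"); s=snap("scene","s14"); crop(s,195,185,260,260,8,"o1"); crop(t,250,120,390,250,5,"o2",2)
pr("rail tR",edge2(t,"top",(279,151),(292,206),.055)); pr("rail tL",edge2(t,"top",(271.5,152),(284,206),.055,win=1.2))
pr("rail sL",edge2(s,"scene",(218,196),(245,238),.055));pr("rail sR",edge2(s,"scene",(225,194),(251,237),.055))
pr("blade",edge2(s,"scene",(213,214),(223,232),0)); st()
E
```

```text
cmd -3.5 -1.2 act [-2.5 -0.3] F [ 7.7  5.8 -5. ] Mz -0.19 z0.0259
cmd -2.9 -1.2 act [-2.4 -0.4] F [ 3.5  5.1 -4.8] Mz -0.15 z0.0259
[ 2.8  5.3 -4.1] [-0.83 -1.08 -0.13]
open t83.7 p [ 0.5012 -0.2366  0.0256] F [-0.8  0.4  0.6] M [-0.07 -0.09  0.02] w0.0397
rail tR [ 0.6072 -0.1511] [0.973  0.2309] ang 13.35 res 0.23 n 74
rail tL [ 0.6048 -0.1243] [0.9733 0.2296] ang 13.27 res 0.07 n 70
rail sL [ 0.6076 -0.1466] [0.9743 0.2253] ang 13.02 res 0.07 n 76
rail sR [ 0.6053 -0.1262] [0.9739 0.2269] ang 13.11 res 0.07 n 74
blade [ 0.5769 -0.1777] [0.981 0.194] ang 11.19 res 0.08 n 70
 t85.7 p [ 0.4574 -0.4044  0.2186] F [-0.3  0.9 -0.5] M [-0.02 -0.04 -0.02] w0.0398
```

View pics/o1.png

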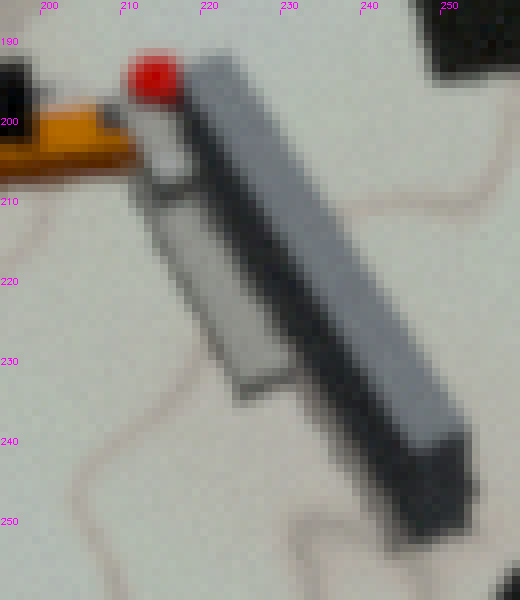

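View pics/o2.png

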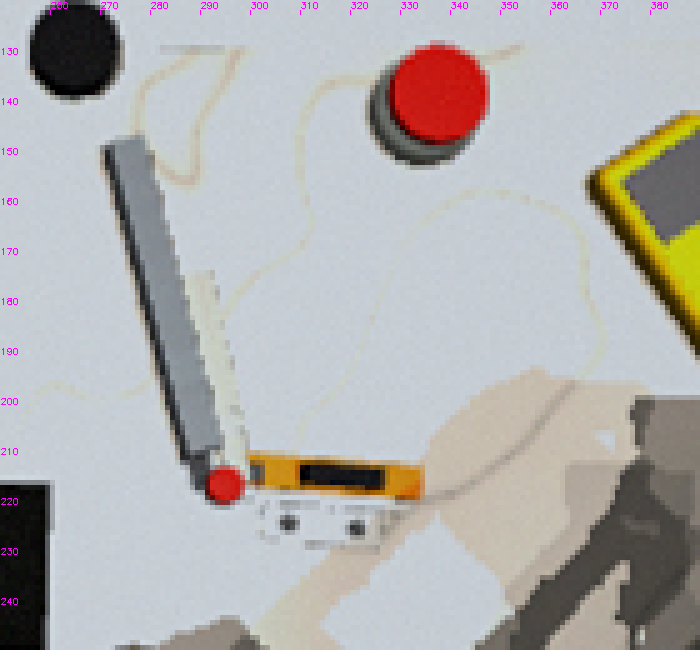

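With the slow approach the rail settled 0.2–0.3° more closed and looks flush. The image still reads the wing about 1° lower, so I'll touch the green leg lightly at two radii to get its angle from the kinematics.

```bash
python3 - <<'E'
from h import *
a=np.radians(12.0);w=np.array([np.cos(a),np.sin(a)]);m=np.array([w[1],-w[0]])
P=lambda r,d,z:[*(SCT+w*r+m*d),z]
R=Rb(-78); arm.grip(0)
arm.move_to(P(.115,.032,.10),R); res=[]
for r in(.115,.045):
    arm.move_l(P(r,.032,.10),feed=.2) if r<.1 else None
    arm.move_l(P(r,.030,.006),feed=.15); arm.move_l(P(r,.0215,.006),feed=.05)
    d=.0215
    dat=[]
    while d>.012:
        d-=.0005; arm.move_l(P(r,d,.006),feed=.02); f=np.mean([np.array(arm.current_force())[:2]@m for _ in range(3)]); p=(np.array(arm.current_ee_pos())[:2]-SCT); dat.append((d,p@m,p@w,f))
        if f>5: break
    print(r,[tuple(np.round([x[1]*1e3,x[3]],2)) for x in dat[-4:]]); res.append((dat[-1][2],dat[-1][1]+dat[-1][3]/17e3*0,dat[-1][3]))
    arm.move_l(P(r,.030,.006),feed=.1); arm.move_l(P(r,.032,.10),feed=.25)
(r1,d1,f1),(r2,d2,f2)=res
print(res,"wing world ang",12-np.degrees(np.arctan2(d1-d2,r1-r2)), "t",arm.current_t())
E
```

```text
0.115 [(np.float64(19.44), np.float64(-0.12)), (np.float64(18.94), np.float64(-0.76)), (np.float64(18.81), np.float64(3.6)), (np.float64(18.78), np.float64(8.04))]
0.045 [(np.float64(19.99), np.float64(0.62)), (np.float64(19.46), np.float64(-0.16)), (np.float64(19.06), np.float64(1.42)), (np.float64(18.97), np.float64(5.5))]
[(np.float64(0.11500569979597773), np.float64(0.018777849792124695), np.float64(8.042108502013415)), (np.float64(0.045004920108580475), np.float64(0.018968446733738487), np.float64(5.500596010692706))] wing world ang 12.156003596033573 t 96.8167
```

```bash
python3 - <<'E'
from h import *
a=np.radians(12.15);w=np.array([np.cos(a),np.sin(a)]);o=np.array([-w[1],w[0]])
P=lambda r,d,z:[*(FCT+w*r+o*d),z]
R=Rb(-78)
def fo():
    v=[]
    for _ in range(12): v.append(np.array(arm.current_force())[:2]@o); arm.sleep(.01)
    return np.mean(v)
arm.move_to(P(.14,.055,.12),R); res=[]
for r in(.14,.06):
    arm.move_l(P(r,.055,.12),feed=.2) if r<.1 else None
    arm.move_l(P(r,.052,.03),feed=.15); arm.move_l(P(r,.0455,.03),feed=.06)
    b=fo(); d=.0455; dat=[]
    while d>.034:
        d-=.0004; arm.move_l(P(r,d,.03),feed=.02); f=fo()-b; p=(np.array(arm.current_ee_pos())[:2]-FCT); dat.append((d*1e3,p@o*1e3,f))
        if f>1.3: break
    print(r,np.round(dat[-4:],2).tolist()); res.append((r,dat[-1][1]/1e3))
    arm.move_l(P(r,.052,.03),feed=.1); arm.move_l(P(r,.055,.12),feed=.25)
print("rail ang",12.15+np.degrees(np.arctan2(res[0][1]-res[1][1],res[0][0]-res[1][0])),"t",arm.current_t())
E
```

```text
0.14 [[37.9, 37.9, 0.46], [37.5, 37.53, 0.91], [37.1, 37.12, 1.03], [36.7, 36.69, 1.3]]
0.06 [[36.7, 36.7, -0.25], [36.3, 36.3, -0.24], [35.9, 35.87, -0.13], [35.5, 35.59, 2.08]]
rail ang 12.933671253396497 t 119.3083
```

That explains it. The rail slid freely at 1 N, so there was a real gap. Hard pressing into the stop levers the rail open at its near end, then springs back. The bevel is still home, so I'll push the rail gently back onto the blade. The target is 12.15°, which by the touches is d≈34.9 mm, with force as a guard.

```bash
python3 - <<'E'
from rail import *
a=np.radians(12.15);w=np.array([np.cos(a),np.sin(a)]);o=np.array([-w[1],w[0]])
P=lambda r,d,z:[*(FCT+w*r+o*d),z]
R=Rb(-78)
def fo():
    v=[]
    for _ in range(6): v.append(np.array(arm.current_force())[:2]@o); arm.sleep(.01)
    return np.mean(v)
arm.move_to(P(.14,.045,.10),R); arm.move_l(P(.14,.042,.03),feed=.15); b=fo()
for d in(.0362,.0357,.0354,.0352,.0350,.0348):
    arm.move_l(P(.14,d,.03),feed=.02); f=fo()-b; p=np.array(arm.current_ee_pos())[:2]-FCT; print(d*1e3,round(p@o*1e3,2),round(f,2))
    if f>2.2: break
arm.move_l(P(.14,.045,.03),feed=.1); arm.move_l(P(.14,.045,.13),feed=.25)
arm.move_to(pose(FC,.17,-.03,.22),Rb(ANG))
t=snap("top","t15"); s=snap("scene","s15"); crop(s,160,180,270,260,6,"p1")
pr("rail tR",edge2(t,"top",(279,151),(292,206),.055)); pr("rail tL",edge2(t,"top",(271.5,152),(284,206),.055,win=1.2))
pr("rail sL",edge2(s,"scene",(218,196),(245,238),.055));pr("rail sR",edge2(s,"scene",(225,194),(251,237),.055))
pr("blade",edge2(s,"scene",(213,214),(223,232),0)); print(knob(s,(150,150,260,220))); st()
E
```

```text
36.2 36.12 0.05
35.7 35.74 -0.01
35.4 35.47 0.14
35.2 35.26 1.29
35.0 35.02 1.57
34.8 34.77 1.17
rail tR [ 0.6077 -0.1535] [0.9771 0.2127] ang 12.28 res 0.25 n 73
rail tL [ 0.6053 -0.1265] [0.9773 0.2117] ang 12.22 res 0.09 n 72
rail sL [ 0.6085 -0.1488] [0.9779 0.2093] ang 12.08 res 0.06 n 73
rail sR [ 0.6063 -0.1284] [0.978  0.2088] ang 12.05 res 0.07 n 76
blade [ 0.5771 -0.1781] [0.9816 0.1911] ang 11.02 res 0.15 n 80
[(np.int32(20), array([213.95, 194.75]))]
 t124.7 p [ 0.4579 -0.4052  0.2196] F [-0.4  0.8 -0.1] M [-0.01 -0.1   0.  ] w0.0004
```

View pics/p1.png

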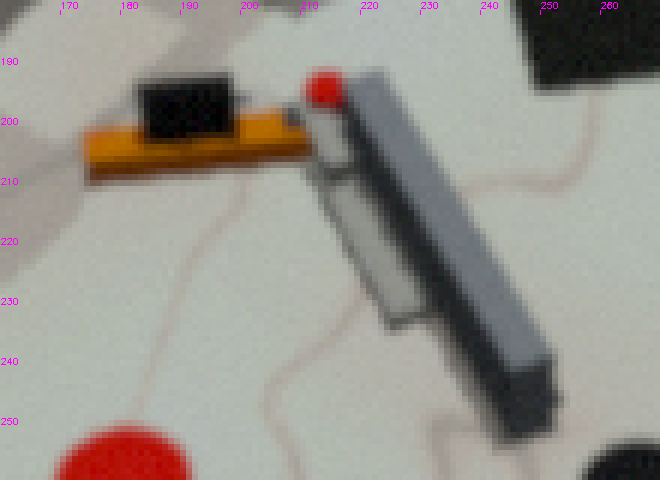

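The rail now reads 12.05–12.28° in both views, matching the wing at 12.15° by touch and 11.9–12.3° in the images. The bevel is still home. I'll return it to the pad.

```bash
python3 - <<'E'
from rail import *
R=Rb(ANG); arm.grip(.04)
arm.move_to(pose(FC,-.0022,-.0003,.09),R); arm.move_l(pose(FC,-.0022,-.0003,.0258),feed=.15); arm.grip(0); st("grip")
go(FC,.003,.001,.0264,.04); go(FC,.012,.012,.029)
arm.move_l(pose(FC,.012,.012,.12),feed=.2); st("lift")
arm.move_to([.4558,.029,.10],R); arm.move_l([.4558,.029,.032],feed=.15)
z=.0296
while z>.025:
    arm.move_l([.4558,.029,z],feed=.04); f=arm.current_force()[2]
    if f>0: break
    z-=.0007
print(z,f); arm.grip(.04); arm.move_l([.4558,.029,.10],feed=.25)
arm.move_to([.42,.30,.25],R)
t=snap("top","t16"); s=snap("scene","s16"); st()
pr("rail tR",edge2(t,"top",(279,151),(292,206),.055)); pr("rail tL",edge2(t,"top",(271.5,152),(284,206),.055,win=1.2))
pr("rail sL",edge2(s,"scene",(218,196),(245,238),.055));pr("rail sR",edge2(s,"scene",(225,194),(251,237),.055))
crop(t,160,120,350,260,4,"q2",2); crop(s,230,140,390,260,4,"q1")
for z,n in((1,1),):
  pass
print(t[150:186,213,1].tolist())
E
```

```text
grip t127.4 p [ 0.5023 -0.2375  0.0262] F [-0.2 -0.4  6.8] M [-0.03  0.13 -0.08] w0.0117
cmd 3.0 1.0 act [3.2 1. ] F [ 0.3 -0.3 -3. ] Mz -0.02 z0.0263
cmd 12.0 12.0 act [12.1 12.2] F [ 0.3 -0.6 -2.8] Mz -0.01 z0.0290
lift t128.7 p [ 0.5126 -0.2523  0.1193] F [ 0.5  0.3 -3.2] M [-0.08 -0.07 -0.  ] w0.0119
0.028900000000000002 5.430421198430414
 t133.3 p [0.4202 0.2988 0.2491] F [-0.5  0.6 -0. ] M [ 0.   -0.08  0.01] w0.0400
rail tR [ 0.6076 -0.1534] [0.9785 0.2061] ang 11.89 res 0.24 n 73
rail tL [ 0.6053 -0.1265] [0.9772 0.2121] ang 12.25 res 0.09 n 70
rail sL [ 0.6085 -0.1487] [0.9781 0.2079] ang 12.00 res 0.07 n 72
rail sR [ 0.6063 -0.1284] [0.9783 0.207 ] ang 11.95 res 0.07 n 75
[44, 70, 55, 65, 60, 60, 64, 39, 72, 58, 71, 95, 93, 94, 93, 92, 92, 93, 93, 95, 80, 59, 82, 59, 67, 61, 67, 67, 67, 77, 42, 69, 95, 93, 93, 93]
```

View pics/q2.png

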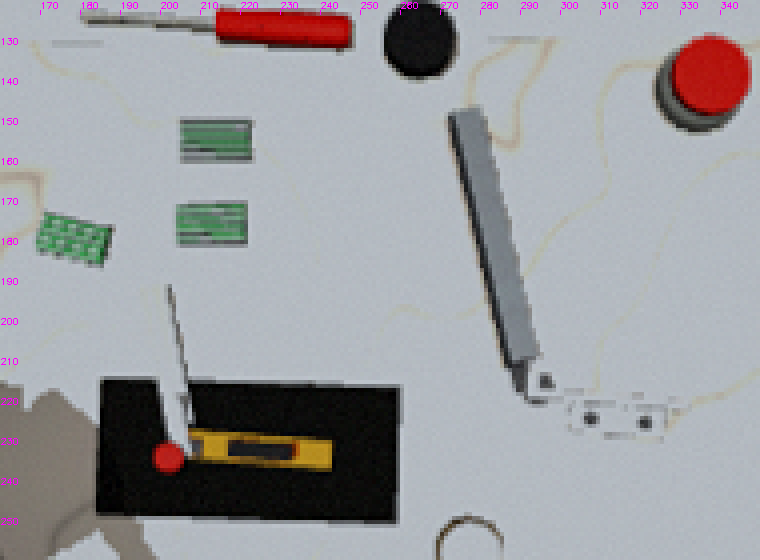

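View pics/q1.png

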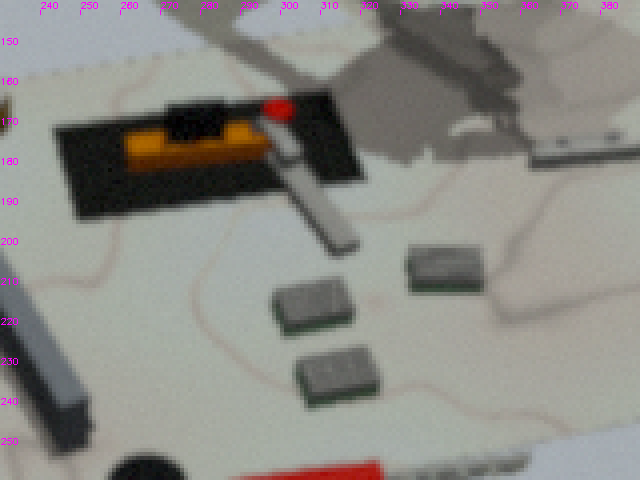

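The rail still reads 12.0° with the bevel on the pad and clear of it. Next I'll locate the modules in both views. No robot time passes while I do that.

```bash
python3 - <<'E'
from rail import *
t=cv2.imread("pics/t16.png")[:,:,::-1];s=cv2.imread("pics/s16.png")[:,:,::-1]
# top: non-background (white bench ~93) mask
def rect(im,box,thr):
    g=im.astype(float).mean(2); x0,y0,x1,y1=box; m=np.zeros(g.shape,np.uint8); m[y0:y1,x0:x1]=(g[y0:y1,x0:x1]<thr); m=cv2.morphologyEx(m,cv2.MORPH_CLOSE,np.ones((3,3)))
    c,_=cv2.findContours(m,cv2.RETR_EXTERNAL,cv2.CHAIN_APPROX_NONE); c=max(c,key=cv2.contourArea); return cv2.minAreaRect(c)
for nm,bt,bs in(("A",(163,167,194,192),(328,196,354,216)),("B",(198,166,228,184),(294,206,322,226)),("C",(198,146,228,163),(300,222,330,244))):
    r=rect(t,bt,80); b=cv2.boxPoints(r); W=onz("top",b,.012)[:,:2]; 
    i=np.argmax([np.linalg.norm(W[1]-W[0]),np.linalg.norm(W[2]-W[1])]); d=W[i+1]-W[i]; ang=np.degrees(np.arctan2(d[1],d[0]))%180
    e=sorted([np.linalg.norm(W[1]-W[0])*1e3,np.linalg.norm(W[2]-W[1])*1e3])
    q=rect(s,bs,120); print(nm,"top",W.mean(0).round(4),"ang %.1f"%ang,np.round(e,1),"scene",np.round(q[0],1),onz("scene",q[0],.010).round(4)[0,:2])
E
```

```text
A top [0.6108 0.1638] ang 78.1 [32.3 54.7] scene [341.  207.5] [0.6123 0.1683]
B top [0.6218 0.0628] ang 89.5 [32.5 49.9] scene [307.7 216.6] [0.6216 0.0664]
C top [0.6826 0.0583] ang 89.5 [29.8 53. ] scene [313.8 234.1] [0.6836 0.0627]
```

```bash
python3 - <<'E'
from rail import *
s=cv2.imread("pics/s16.png")[:,:,::-1];s1=cv2.imread("pics/scene0.png")[:,:,::-1]
for im in(s,s1):
  for nm,p,q in(("A",(333,213),(349,213)),("B",(302.5,223),(315.5,219.5)),("C",(308.5,241),(322,238))):
    pr(nm+" bottom",edge2(im,"scene",p,q,0.0,win=1.5))
  for nm,p,q in(("A",(334,201),(349,201)),("B",(300,211.5),(313,209)),("C",(305.5,229),(319,226.5))):
    pr(nm+" back top",edge2(im,"scene",p,q,0.02,win=1.5))
crop(s,290,192,360,248,10,"r1")
E
```

```text
A bottom [0.6233 0.1655] [0.2401 0.9708] ang 76.11 res 0.04 n 80
B bottom [0.6342 0.0676] [ 0.03   -0.9996] ang -88.28 res 0.03 n 80
C bottom [0.6965 0.0637] [0.0158 0.9999] ang 89.09 res 0.06 n 80
A back top [0.5978 0.1739] [0.2399 0.9708] ang 76.12 res 0.04 n 80
B back top [0.6066 0.067 ] [ 0.0069 -1.    ] ang -89.61 res 0.05 n 80
C back top [0.6685 0.0623] [0.001 1.   ] ang 89.94 res 0.03 n 80
A bottom [0.6234 0.1655] [0.2367 0.9716] ang 76.31 res 0.04 n 80
B bottom [0.6342 0.0676] [ 0.0262 -0.9997] ang -88.50 res 0.05 n 80
C bottom [0.6966 0.0636] [0.0219 0.9998] ang 88.75 res 0.05 n 80
A back top [0.5978 0.1739] [0.2362 0.9717] ang 76.34 res 0.05 n 80
B back top [0.6067 0.067 ] [ 0.0086 -1.    ] ang -89.51 res 0.04 n 80
C back top [0.6684 0.0623] [0.0012 1.    ] ang 89.93 res 0.05 n 78
```

View pics/r1.png

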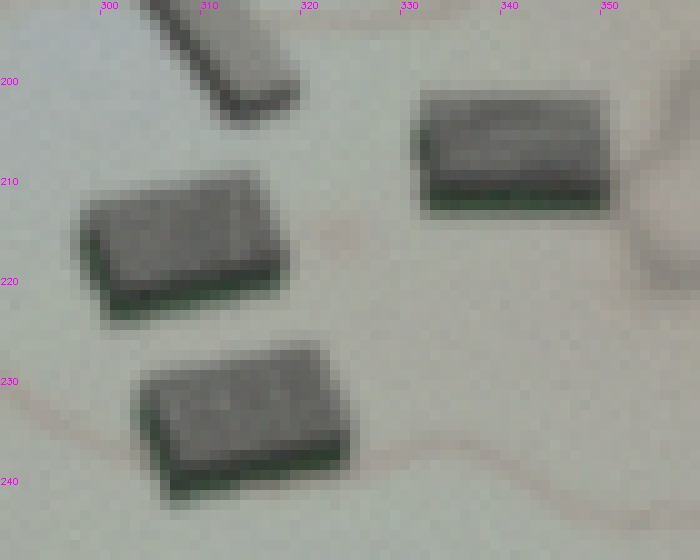

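```bash
cat > mod.py <<'E'
from rail import *
RA=12.05; OFF=.0078
a=np.radians(RA);w=np.array([np.cos(a),np.sin(a)]);o=np.array([-w[1],w[0]])
def pick(x,y,ang):
    R=Rb(ang); arm.move_to([x,y,.09],R); arm.grip(.072)
    arm.move_l([x,y,.0045],feed=.2); arm.grip(0); wd=arm.current_width(); 
    arm.move_l([x,y,.11],feed=.25); st("picked %.4f"%wd)
def place(r,off=OFF):
    R=Rb(RA); p=FCT+w*r+o*off
    arm.move_to([*p,.11],R); arm.move_l([*p,.066],feed=.2)
    wd=arm.current_width(); z=.0625; 
    if wd<.045: print("LOST"); return False
    while z>.054:
        arm.move_l([*p,z],feed=.04); f=arm.current_force()[2]
        if f>1: break
        z-=.0008
    print("contact z",round(z,4),round(f,1)); arm.move_l([*p,z+.0004],feed=.04); arm.grip(.066); arm.move_l([*p,.13],feed=.25); return True
E
python3 - <<'E'
from mod import *
print(np.round(arm.solve_ik([.6217,.0646,.1],Rb(1)),0),np.round(arm.solve_ik([*(FCT+w*.1135),.1],Rb(RA)),0))
pick(.6217,.0646,1.0); place(.1135)
arm.move_to([.6,.09,.2],Rb(0)); 
s=snap("scene","s17");t=snap("top","t17");crop(s,195,165,275,265,7,"u1"); crop(t,255,130,320,230,7,"u2",2); st()
E
```

```text
[  0.  35.  84.  -0.  61. -91.] [ -19.   35.   84.   -0.   61. -121.]
picked 0.0498 t137.5 p [0.6216 0.0646 0.1103] F [ 0.1 -0.8 -1.2] M [ 0.1  -0.12 -0.04] w0.0497
contact z 0.0593 10.2
 t142.1 p [0.6    0.0886 0.1992] F [-0.7 -1.  -0.3] M [ 0.05 -0.14  0.01] w0.0660
```

View pics/u1.png

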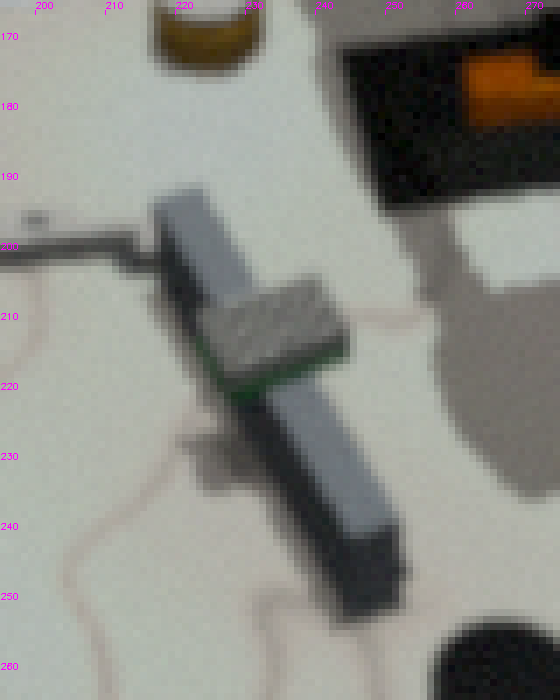

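View pics/u2.png

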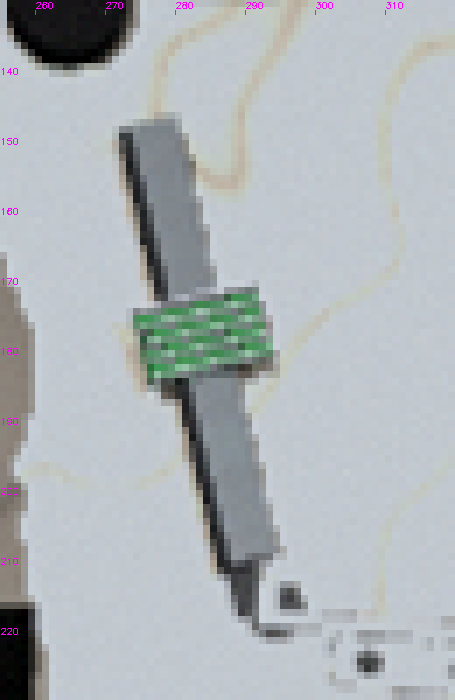

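The module is square and centred to within about 1 mm in both views. On to the other two.

```bash
python3 - <<'E'
from mod import *
pick(.683,.0605,-.5); ok=place(.1565)
if ok:
    pick(.6115,.166,-13.8); place(.0705)
arm.move_to([.45,.25,.25],Rb(0))
s=snap("scene","s18");t=snap("top","t18");cv2.imwrite("pics/v1.png",cv2.resize(s,(800,600))[:,:,::-1]); crop(t,170,120,330,250,4,"v2",2); crop(s,195,165,275,265,6,"v3"); st()
print("knob",[onz("scene",c,.032).round(4) for _,c in knob(s,(270,140,330,200))])
pr("rail sL far",edge2(s,"scene",(240,228),(246,238),.055))
E
```

```text
picked 0.0498 t144.7 p [0.6829 0.0605 0.1104] F [-0.5 -0.2 -1.5] M [ 0.08 -0.15  0.05] w0.0498
contact z 0.0593 10.6
picked 0.0497 t151.4 p [0.6114 0.166  0.1103] F [ 0.9 -0.9 -1.5] M [ 0.08 -0.14  0.01] w0.0498
contact z 0.0593 12.9
 t157.0 p [0.4504 0.2493 0.2496] F [-0.4  0.6  0.3] M [ 0.04 -0.14 -0.04] w0.0662
knob [array([[0.45  , 0.0949, 0.032 ]])]
rail sL far [ 0.6723 -0.1365] [0.9704 0.2415] ang 13.97 res 0.13 n 72
```

View pics/v1.png

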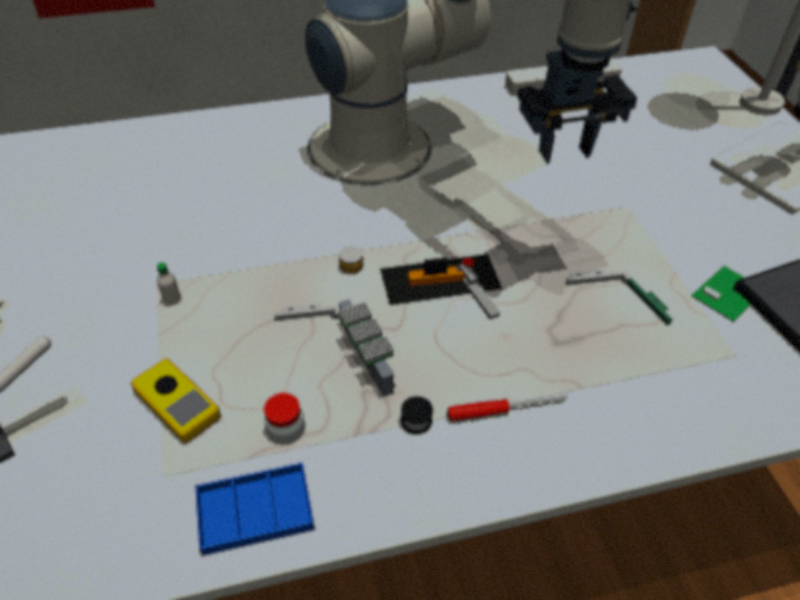

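View pics/v2.png

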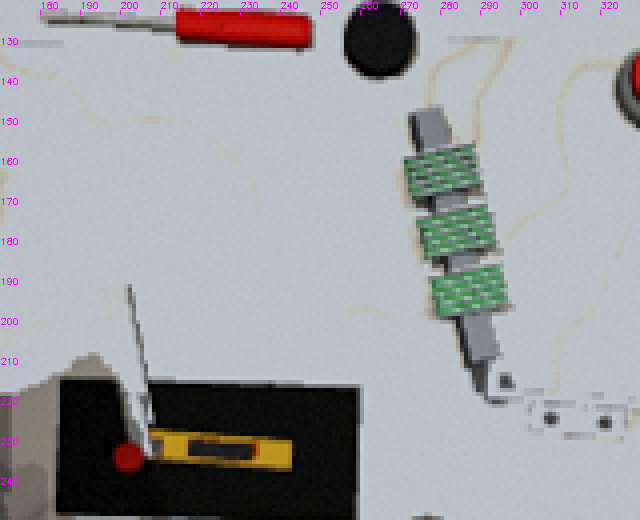

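View pics/v3.png

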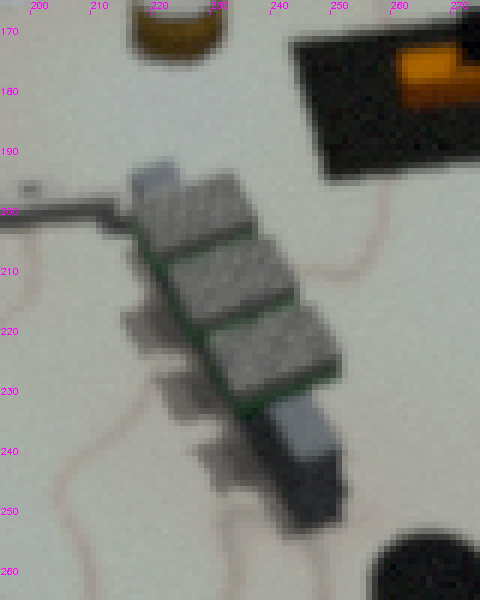

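All three modules are on the rail and the bevel is on the pad. One last check: did the placing turn the rail?

```bash
python3 - <<'E'
from rail import *
L=lambda f:cv2.imread(f"pics/{f}.png")[:,:,::-1]
for a in("t15","t16","t17","t18"):
    im=L(a); pr(a+" L far",edge2(im,"top",(271.5,149),(273,155),.055,win=1.2)); 
    g=im[148:155].astype(float).mean(2).mean(0)
    print(a,np.round(g[266:290],0).tolist())
for a in("s15","s16","s17","s18"):
    pr(a+" R far",edge2(L(a),"scene",(248.5,232),(251,238),.055,win=1.2)); pr(a+" end",edge2(L(a),"scene",(244.5,241),(250,239.5),.055,win=1.5))
E
```

```text
t15 L far [ 0.6819 -0.11  ] [0.9874 0.1581] ang 9.10 res 0.05 n 80
t15 [103.0, 102.0, 102.0, 102.0, 103.0, 94.0, 52.0, 30.0, 56.0, 70.0, 68.0, 68.0, 68.0, 68.0, 70.0, 75.0, 92.0, 100.0, 100.0, 101.0, 101.0, 100.0, 96.0, 93.0]
t16 L far [ 0.6819 -0.11  ] [0.987  0.1604] ang 9.23 res 0.05 n 80
t16 [93.0, 93.0, 92.0, 92.0, 93.0, 85.0, 47.0, 27.0, 50.0, 63.0, 62.0, 61.0, 61.0, 62.0, 62.0, 67.0, 83.0, 90.0, 91.0, 91.0, 92.0, 91.0, 87.0, 84.0]
t17 L far [ 0.682  -0.1103] [0.9889 0.1489] ang 8.56 res 0.06 n 80
t17 [100.0, 100.0, 100.0, 99.0, 100.0, 92.0, 53.0, 27.0, 52.0, 68.0, 67.0, 67.0, 66.0, 66.0, 67.0, 72.0, 86.0, 97.0, 98.0, 98.0, 99.0, 97.0, 94.0, 91.0]
t18 L far [ 0.6821 -0.1108] [0.9965 0.0839] ang 4.81 res 0.05 n 80
t18 [96.0, 96.0, 96.0, 95.0, 96.0, 92.0, 59.0, 23.0, 43.0, 64.0, 64.0, 64.0, 64.0, 63.0, 64.0, 68.0, 78.0, 94.0, 94.0, 95.0, 95.0, 94.0, 90.0, 87.0]
s15 R far [ 0.6795 -0.1129] [0.9798 0.2   ] ang 11.54 res 0.02 n 80
s15 end [ 0.6953 -0.1228] [ 0.1483 -0.9889] ang -81.47 res 0.05 n 76
s16 R far [ 0.6795 -0.1128] [0.9744 0.2247] ang 12.99 res 0.04 n 80
s16 end [ 0.6954 -0.1227] [ 0.1978 -0.9803] ang -78.59 res 0.05 n 77
s17 R far [ 0.6796 -0.1131] [0.9862 0.1656] ang 9.53 res 0.04 n 80
s17 end [ 0.6954 -0.1228] [ 0.1233 -0.9924] ang -82.92 res 0.07 n 68
s18 R far [ 0.6797 -0.1133] [0.9716 0.2368] ang 13.70 res 0.04 n 80
s18 end [ 0.695  -0.1228] [ 0.1087 -0.9941] ang -83.76 res 0.06 n 76
```

```bash
python3 - <<'E'
from rig import arm
arm.sleep(.3); print(arm.sign_off(), arm.current_t())
E
```

```text
the job is handed in; nothing more can be done
the job is handed in; nothing more can be done
```

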